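Snap the evaporation caps home on leaning reagent bottles

TASK

Cap the two open reagent bottles in the sloped rack: set each of the two loose grey snap caps on the neck it fits, then push it fully home with the metal seating tool, pressing squarely along the leaning neck until it clicks down as far as the cap on the bottle that is already done. Push the caps home with the tool only, never with the gripper's fingers. Afterwards stand the tool upright on the free worktop, and do not shove or knock over anything else on the bench.

Things in the scene. Friction and masses are not known exactly. Their poses are not given: they have to be found in the camera images.
- cap_narrow_mid (a point): narrow grey snap cap, 40 mm tall, loose, standing skirt down. From its underside up: ribbed skirt and crown, 32 mm in diameter, to 26 mm (flat annular top), then a chimney 16 mm in diameter to 40 mm, by which it is best held. It fits the 20 mm neck only. This point: on its axis, 20 mm above its underside; z along the axis to the chimney. Mass 24 to 42 g
- cap_wide_mid (a point): wide grey snap cap, 40 mm tall, loose, standing skirt down. From its underside up: ribbed skirt and crown, 37 mm in diameter, to 26 mm (flat annular top), then a chimney 16 mm in diameter to 40 mm, by which it is best held. It fits the 25 mm neck only. This point: on its axis, 20 mm above its underside; z along the axis to the chimney. Mass 24 to 42 g
- mouth_narrow (a point): centre of the mouth of the open bottle with the narrow neck (20 mm outside diameter, mouth edge chamfered, radial play of its cap about 1 mm). z points out along the neck, which leans 30 degrees from vertical, towards the rack's -x. What pressing on the neck is like: see neck_narrow
- mouth_wide (a point): centre of the mouth of the open bottle with the wide neck (25 mm outside diameter, mouth edge chamfered, radial play of its cap about 1 mm). z points out along the neck, which leans 30 degrees from vertical, towards the rack's -x. What pressing on the neck is like: see neck_wide
- tool_mid (a point): the metal seating tool, loose, 102 mm tall, standing upright on its bell foot. From its underside up: bell 36 mm in diameter to 20 mm; handle 25 mm in diameter with rubber bands from 26 to 84 mm; palm knob 34 mm in diameter from 88 to 102 mm. This point: on its axis, half-way up, 51 mm above its underside; z along its axis towards the knob. Mass 0.11 to 0.22 kg
- seating_tool: the same tool; origin at the centre of its underside. The bell has an open bore, 23 mm wide and 18 mm deep, that passes over a cap's chimney so that its rim bears on the flat crown
- cap_narrow: the narrow cap; origin at the centre of its underside. Inside, the skirt is 22 mm deep with a bore of 22 mm and, at its bottom, a lip that snaps under the lugs of a neck
- cap_wide: the wide cap; origin at the centre of its underside. Inside, the skirt is 22 mm deep with a bore of 27 mm and, at its bottom, a lip that snaps under the lugs of a neck
- neck_narrow: the narrow neck, same frame as its mouth. Six spring lugs round it, tips 18 mm below the mouth: a cap set on slides freely until its underside is 14.5 mm below the mouth and its lip rests on the lugs. Pressed, it clicks past them at 10 to 16 N and is home with its underside 22 mm below the mouth (crown 4 mm above it) against a hard stop; there it stays
- neck_wide: the wide neck, same frame as its mouth. Six spring lugs round it, tips 18 mm below the mouth: a cap set on slides freely until its underside is 14.5 mm below the mouth and its lip rests on the lugs. Pressed, it clicks past them at 10 to 16 N and is home with its underside 22 mm below the mouth (crown 4 mm above it) against a hard stop; there it stays
- rack: fixed grey sloped rack, 192 mm wide, 90 mm deep, up to 83 mm high, three pockets 63 mm apart along its y; it holds the three fixed bottles (46 mm in diameter, 100 mm long), which lean 30 degrees towards the rack's -x, mouths 117 mm above the worktop; which bottle stands in which pocket varies. Origin: centre of its underside
- bottle_capped: the third bottle in the rack, fixed, narrow neck, already capped as it should be: its cap's chimney ends 18 mm beyond the mouth, 0.133 m above the worktop. Origin: on the worktop; in the bottle's upright frame (x away from the robot when not turned) the mouth is at x -50 mm, z 117 mm
- left_corner (a point): fixed: on the front right upright edge of the tall analyser on the left (0.49 m high); everything farther from the robot in x and farther left in y than this point belongs to it
- right_side (a point): fixed: on the rounded front of the large analyser on the right (over 0.2 m tall). Seen from above its surface runs, relative to this point, through (x -0.10, y -0.15), (-0.05, -0.05), (0, 0) and (0.05, 0.03), then about straight on in x; it fills what is right of that
- reagent_a: bystander: white bottle with screw cap, 48 mm in diameter, 105 mm tall, left of the rack; origin at its underside
- reagent_b: bystander: brown bottle with black screw cap, 40 mm in diameter, 85 mm tall; origin at its underside
- reagent_e: bystander: brown bottle with yellow screw cap, 44 mm in diameter, 90 mm tall; origin at its underside
- waste_cup: bystander: small translucent cup, 36 mm in diameter, 34 mm tall; origin at its underside
- tape_roll: bystander: roll of masking tape, 66 mm in diameter, 18 mm tall; origin at its underside
- dropper: bystander: small white bottle, 26 mm in diameter, 68 mm tall, right of the rack; origin at its underside
- bench_timer: bystander: timer standing on edge, 21x62x54 mm; origin at its underside
- marker_black: bystander: marker lying flat, 13x136x15 mm; origin at its underside
- slide_box: bystander: blue lidded box, 57x87x32 mm; origin at its underside

How it is judged:
On the way, in this order (a step that is already met when the one before it is completed fails the run):
1. a cap is home on its neck while the seating tool bears on it ((((z of cap_narrow_mid in the frame of mouth_narrow below -0.0006 m and distance between cap_narrow_mid and mouth_narrow below 0.0045 m and angle between the z axis of cap_narrow_mid and the z axis of mouth_narrow, either way round below 0.12 rad) and contact force between seating_tool and cap_narrow above 0.5 N) or ((z of cap_wide_mid in the frame of mouth_wide below -0.0006 m and distance between cap_wide_mid and mouth_wide below 0.0045 m and angle between the z axis of cap_wide_mid and the z axis of mouth_wide, either way round below 0.12 rad) and contact force between seating_tool and cap_wide above 0.5 N))), for 0.05 s.
2. both caps are home on their necks while the seating tool bears on one of them (z of cap_narrow_mid in the frame of mouth_narrow below -0.0006 m and distance between cap_narrow_mid and mouth_narrow below 0.0045 m and angle between the z axis of cap_narrow_mid and the z axis of mouth_narrow, either way round below 0.12 rad and z of cap_wide_mid in the frame of mouth_wide below -0.0006 m and distance between cap_wide_mid and mouth_wide below 0.0045 m and angle between the z axis of cap_wide_mid and the z axis of mouth_wide, either way round below 0.12 rad and (contact force between seating_tool and cap_narrow above 0.5 N or contact force between seating_tool and cap_wide above 0.5 N)), for 0.05 s.
At the end, for the whole second after the job is handed in: Each cap is clicked home on its own neck: down to within 1.4 mm of full depth, centred to about 4 mm and square to the neck within 0.12 rad, and at rest; the seating tool stands upright on the worktop itself (within 0.1 rad, not on another thing), at rest (z of cap_narrow_mid in the frame of mouth_narrow below -0.0006 m and distance between cap_narrow_mid and mouth_narrow below 0.0045 m and angle between the z axis of cap_narrow_mid and the z axis of mouth_narrow, either way round below 0.12 rad and z of cap_wide_mid in the frame of mouth_wide below -0.0006 m and distance between cap_wide_mid and mouth_wide below 0.0045 m and angle between the z axis of cap_wide_mid and the z axis of mouth_wide, either way round below 0.12 rad and height (world z) of tool_mid between 0.047 and 0.055 m and angle between tool_mid's own z axis and vertical below 0.1 rad and linear speed of each of seating_tool, cap_narrow, cap_wide below 0.02 m/s); the robot touches nothing.
It fails at once if a cap is pushed past the lugs while the gripper's fingers touch it (instead of with the tool) ((distance between cap_narrow_mid and mouth_narrow below 0.015 m and z of cap_narrow_mid in the frame of mouth_narrow between 0.0002 and 0.0033 m and contact force between the fingers and cap_narrow above 1 N) or (distance between cap_wide_mid and mouth_wide below 0.015 m and z of cap_wide_mid in the frame of mouth_wide between 0.0002 and 0.0033 m and contact force between the fingers and cap_wide above 1 N)).
It fails at once if the tool presses on a cap on its neck while it is more than 0.25 rad off the neck's axis ((distance between cap_narrow_mid and mouth_narrow below 0.015 m and contact force between seating_tool and cap_narrow above 6 N and angle between the z axis of tool_mid and the z axis of mouth_narrow, either way round above 0.25 rad) or (distance between cap_wide_mid and mouth_wide below 0.015 m and contact force between seating_tool and cap_wide above 6 N and angle between the z axis of tool_mid and the z axis of mouth_wide, either way round above 0.25 rad)).
It fails at once if a bystander is moved by more than 30 mm or tipped by more than 0.4 rad (distance of any of reagent_a, reagent_b, waste_cup, tape_roll, dropper, bench_timer, marker_black, slide_box, reagent_e from where it was at the start of the episode above 0.03 m or angle between any of reagent_a, reagent_b, reagent_e, dropper, waste_cup, bench_timer's own z axis and vertical above 0.4 rad).
It also fails if it takes over 72 s, if anything falls off the work surface, if the arm or the gripper's body presses on something with over 40 N, if the wrist force passes 120 N, or if a joint passes its speed limit or range.

ROBOT

A 6-joint arm with a two-finger parallel gripper is mounted at the origin on a cart in front of the work surface, level with it; the furniture and walls round the work are solid. World frame = base frame: x ahead of the robot, y to its left, z up, the work surface at z = 0. Lengths are in m, angles in rad, forces in N, time in s.
With the tool pointing down it reaches from about 0.325 to 0.925 m from the base axis. Payload 3.1 kg.
Tool frame: the origin (TCP) lies midway between the tips of the shut fingers; the grasp point (between the pads) lies 19 mm behind it; z points along the fingers, y is the direction in which the jaws open and shut (so a half turn about z gives the same grasp; the last joint's range is limited). The gripper opens to 85 mm and grips with 20 to 120 N. Pads are 22 mm wide; open, the fingers measure 114 mm over their backs; the gripper's body (76 mm by 85 mm) begins 54 mm behind the grasp point. The pads swing forward as they close: fully open they stand 13 mm farther back than shut.
Start: joints at [1.145, 0.217, 1.613, -0, 1.311, -0.112], TCP at [0.193, 0.594, 0.231] pointing down, gripper open.
Joint ranges: [-2.75, 2.75], [-0.78, 2.1], [0.31, 2.55], [-1.13, 4.27], [0.13, 2.63], [-2.58, 2.58]. Speed limits (rad/s): [2.79, 2.79, 3.14, 3.14, 3.14, 3.14].

INTERFACE

Orientations are given as [roll, pitch, yaw] about the fixed x, y, z axes, in that order (R = Rz(yaw) Ry(pitch) Rx(roll)).
In Python, from bench import sensors, viewer, manip, find_in, regions_of, tip_of gives the robot as it stands. The module is installed in compiled form; this text tells all that it offers.
- The arm moves only by the tool jog_arm, never from a script. Its argument "targets" is one flat list of numbers, 4 for each row, row after row: the shift along the tool's x, y, z in mm, then the turn about the tool's z in degrees. A call has 1 to 10 rows; each row is the pose to reach, as a shift and turn from the pose commanded when the call began, along the tool's axes at that moment; what a row does not reach only later rows make up. A row lasts 1/10 s, in which the tool goes at most 50 mm and 8.59 degrees, less where a joint would pass 70% of its speed; a pose out of reach is approached as far as the arm can. A call with a gripper value outside its range is refused whole. "jaw" is the opening, from 0 (shut) to 1 (fully open), set as the call begins (left out, the last holds). The fingers move at their own pace and stop on an object; "grip_force" is the grip in N (left out, the last holds). Time passes only in rows, so rows that repeat a pose let the fingers close. It gives the time, the measured TCP pose, the force and the opening at its end, in the units of the state.
- sensors.observe(): the state, without advancing time (a new reading comes with each control period).
- viewer.snapshot(name): name is "side" or "top" or "wrist"; returns a dict with "pixels" (384x512x3 uint8, red, green, blue), "fx", "fy", "cx", "cy" (pixels), "k1" (the pictures are not rectified: a ray, as slopes to the right and down, at radius r is drawn at 1 + k1 r^2 times it, then the intrinsics apply), "R" (3x3) and "t" (3): a world point X has camera coordinates R X + t; the wrist camera has in their place "hand_eye" (4x4, takes a point from camera to tool coordinates, whose origin is the TCP and whose axes are the flange's). Camera axes: x right, y down, z forward; pixel columns grow to the right and rows downward; lengths in m; the calibration is good to about 2 mm. A picture is of the moment at which its call begins: read the wrist's pose just before it. There is no depth.
- manip.close_job(): hands the job in, once; it reports no verdict.
Trained networks look in a picture, given as the dict that the camera call returned (one of the last four; its "shot" number tells which), for a name from the list of things; names that differ only in an ending like _2 or _b are one class to them, and where a whole thing is asked for, a point or a joint stands for the part that bears it (a point fixed in the world has none). Each returns a list of dicts, best first, with "p" (0 to 1); they miss things now and then, are a little off and sometimes report something else, mostly with a low value. They report only what shows in the picture. A call takes as long as a camera call.
- find_in(picture, target): "box" ([left, top, right, bottom] in pixels, round what is visible of it).
- regions_of(picture, target): "region" (384x512 bool, what is visible of it) and "box" ([left, top, right, bottom] in pixels, round what is visible of it).
- tip_of(picture, target): "pixel" ([column, row] in pixels: a listed point, or the origin of a listed thing).
The state is a dict: "time_s": time; "qpos": joint angles; "dq": joint speeds; "joint_efforts": joint torques, N m; "eef_pos": TCP position; "eef_rot": TCP orientation; "contact_force": force on the tool from outside, world axes, zero at the start; "wrist_torque": the same for the moment, N m; "width": finger opening in m.
Only numpy, scipy, OpenCV 4.12 (cv2) and the standard library are available. Lean on these libraries where they do the work, as an engineer would, in place of code of your own. Each camera call takes 0.05 s, during which the arm holds its last target. There are 200 camera calls.

## Working session

There is one attempt and no reset: what is moved stays moved. The work goes in short steps, Python scripts to look and compute and a tool call to move; the robot and the scene stay as the last step left them, time stands still between calls to the robot, and variables do not carry over. Pictures are saved under pics/ and viewed, about 8 in all and at most 12, crops included, and the job is handed in when it is done.

Besides the shell and the picture viewer there is one more tool, called after ">>>" as name(argument=value, ...), one argument or row to a line, values as JSON. jog_arm: Moves the arm, as the interface text tells. Its arguments: {"type":"object","properties":{"targets":{"type":"array"},"jaw":{"type":"number"},"grip_force":{"type":"number"}},"required":["targets"]}

```bash
mkdir -p pics
python3 - <<'E'
from bench import sensors, viewer, find_in, tip_of
import cv2,numpy as np
s=sensors.observe()
print({k:np.round(v,4).tolist() for k,v in s.items()})
for n in("top","side"):
    c=viewer.snapshot(n); np.savez(f"{n}.npz",**{k:v for k,v in c.items()})
    cv2.imwrite(f"pics/{n}0.png",c["pixels"][:,:,::-1])
    R=np.array(c["R"]);print(n,c["fx"],c["k1"],"pos",(-R.T@c["t"]).round(3),R[2].round(3))
    for t in("cap_narrow_mid","cap_wide_mid","mouth_narrow","mouth_wide","tool_mid","rack","bottle_capped","left_corner","right_side"):
        print(t,[(np.round(d["pixel"],1).tolist(),round(d["p"],2)) for d in tip_of(c,t)[:3]])
E
```

```text
{'time_s': 0.0, 'qpos': [1.1448, 0.2178, 1.615, 0.0, 1.3113, -0.1122], 'dq': [0.0016, 0.0009, -0.0015, -0.0004, -0.0007, 0.0016], 'joint_efforts': [0.0016, -39.6836, -30.3856, -0.0001, 0.0097, 0.0], 'eef_pos': [0.1926, 0.5937, 0.2299], 'eef_rot': [-3.1392, -0.0003, 2.8278], 'contact_force': [-1.0341, -0.3226, -0.3546], 'wrist_torque': [-0.0064, -0.0296, 0.0251], 'width': 0.0854}
top 360.1101341654733 0.03677287414171786 pos [ 0.461 -0.055  1.408] [ 0.082  0.013 -0.997]
cap_narrow_mid [([249.1, 219.5], 0.36)]
cap_wide_mid [([341.4, 225.8], 0.66), ([224.8, 169.0], 0.37)]
mouth_narrow [([339.1, 196.5], 0.71), ([264.9, 229.0], 0.7)]
mouth_wide []
tool_mid [([280.7, 217.2], 0.39)]
rack [([265.4, 181.1], 0.89), ([282.9, 216.5], 0.72)]
bottle_capped [([251.5, 176.0], 0.47)]
left_corner [([210.3, 220.8], 0.93)]
right_side [([338.1, 196.9], 0.84)]
side 405.617158701203 -0.09922487652173588 pos [ 0.18  -0.935  0.761] [ 0.316  0.747 -0.585]
cap_narrow_mid [([228.1, 199.3], 0.42)]
cap_wide_mid [([259.4, 288.1], 0.48)]
mouth_narrow []
mouth_wide []
tool_mid [([244.5, 219.2], 0.72), ([239.1, 257.3], 0.36)]
rack [([282.6, 208.4], 0.62), ([226.9, 223.6], 0.55)]
bottle_capped [([226.6, 206.9], 0.69)]
left_corner [([212.1, 158.4], 0.76)]
right_side [([272.2, 175.3], 0.27)]
```

```bash
python3 -c "
import cv2,numpy as np
a=cv2.imread('pics/top0.png');cv2.imwrite('pics/top1.png',cv2.resize(a,(800,600)))
a=cv2.imread('pics/side0.png');cv2.imwrite('pics/side1.png',cv2.resize(a,(800,600)))"
```

```text
(no output)
```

View pics/top1.png

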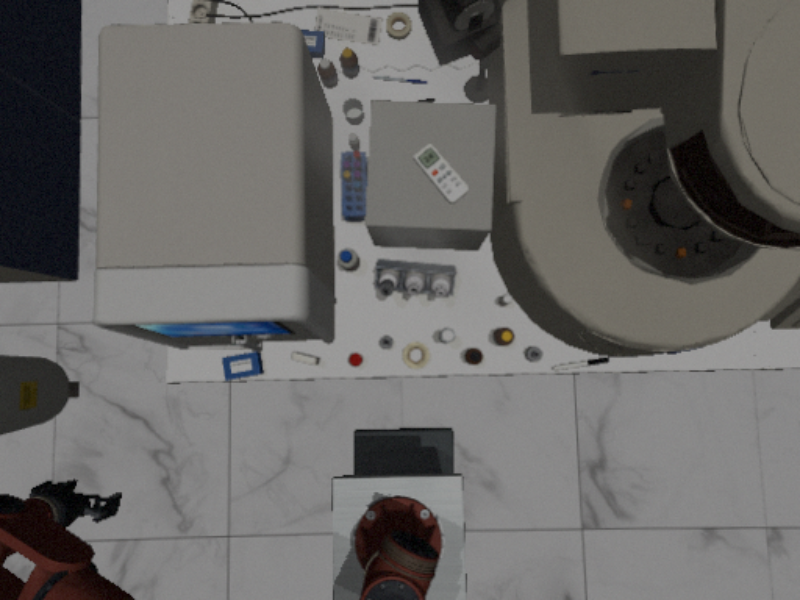

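View pics/side1.png

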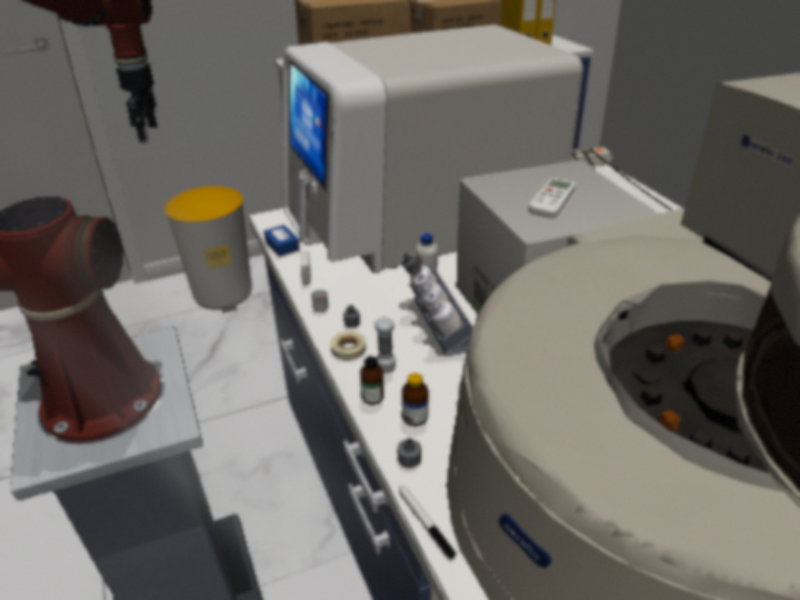

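```bash
cat > h.py <<'E'
import numpy as np,cv2
from scipy.spatial.transform import Rotation as Ro
def und(c,p):
    x=np.array([(p[0]-c["cx"])/c["fx"],(p[1]-c["cy"])/c["fy"]]);u=x.copy()
    for _ in range(20):u=x/(1+c["k1"]*(u@u))
    return np.r_[u,1]
def cam(c,s=None):
    "camera-to-world rotation, position"
    if "hand_eye" in c:
        R=Ro.from_euler("xyz",s["eef_rot"]).as_matrix();H=np.array(c["hand_eye"])
        return R@H[:3,:3],R@H[:3,3]+s["eef_pos"]
    R=np.array(c["R"]);return R.T,-R.T@np.array(c["t"])
def plane(c,p,z,s=None):
    A,o=cam(c,s);d=A@und(c,p);return o+d*(z-o[2])/d[2]
def proj(c,X,s=None):
    A,o=cam(c,s);v=A.T@(np.array(X)-o);u=v[:2]/v[2];u=u*(1+c["k1"]*(u@u))
    return np.array([u[0]*c["fx"]+c["cx"],u[1]*c["fy"]+c["cy"]])
def tri(obs):
    M=np.zeros((3,3));b=np.zeros(3)
    for c,p,s in obs:
        A,o=cam(c,s);d=A@und(c,p);d/=np.linalg.norm(d);P=np.eye(3)-np.outer(d,d);M+=P;b+=P@o
    return np.linalg.solve(M,b)
E
python3 - <<'E'
from h import *
T=dict(np.load("top.npz"));S=dict(np.load("side.npz"))
k=.64
for n,a,b,z in(("capL",(386,342),(352,316),.03),("capR",(534,354),(409,453),.03),("tool",(446,335),(385,345),.08),("bot0",(386,287),None,.125),("bot1",(413,284),None,.117),("bot2",(439,288),None,.117),("rackBL",(376,262),None,.0),("rackBR",(455,266),None,0),("brown",(474,356),None,.06),("yellow",(503,336),None,.08),("tape",(416,356),None,.01),("drop",(504,300),None,.06),("blue",(347,258),None,.1),("red",(356,360),None,.03)):
    print(n,plane(T,np.array(a)*k,z).round(3), tri([(T,np.array(a)*k,None),(S,np.array(b)*k,None)]).round(3) if b else "")
E
```

```text
capL [0.476 0.018 0.03 ] [0.477 0.018 0.019]
capR [ 0.438 -0.341  0.03 ] [ 0.438 -0.343  0.017]
tool [ 0.489 -0.126  0.08 ] [ 0.489 -0.128  0.051]
bot0 [0.601 0.01  0.125] 
bot1 [ 0.607 -0.052  0.117] 
bot2 [ 0.596 -0.111  0.117] 
rackBL [0.679 0.041 0.   ] 
rackBR [ 0.663 -0.158  0.   ] 
brown [ 0.438 -0.192  0.06 ] 
yellow [ 0.483 -0.26   0.08 ] 
tape [ 0.44  -0.054  0.01 ] 
drop [ 0.569 -0.269  0.06 ] 
blue [0.675 0.102 0.1  ] 
red [0.434 0.092 0.03 ]
```

>>> jog_arm(
  targets=[-371,-473,-100,-13.4,-371,-473,-100,-13.4,-371,-473,-100,-13.4,-371,-473,-100,-13.4,-371,-473,-100,-13.4,-371,-473,-100,-13.4,-371,-473,-100,-13.4,-371,-473,-100,-13.4,-371,-473,-100,-13.4,-371,-473,-100,-13.4],
)

```text
time_s: 2.0
eef_pos: [0.3629, 0.1296, 0.3142]
eef_rot: [3.141, 0.002, 3.062]
contact_force: [1.6, 0.4, 0.1]
width: 0.0852
```

>>> jog_arm(
  targets=[-40,-80,-15,0,-40,-80,-15,0,-40,-80,-15,0,-40,-80,-15,0],
)

```text
time_s: 2.4
eef_pos: [0.3963, 0.0479, 0.3285]
eef_rot: [3.141, 0.0, 3.059]
contact_force: [0.2, 0.6, -0.5]
width: 0.0855
```

```bash
cat >> h.py <<'E'
def look(tag,names=(),cams=("wrist",),w=(800,600)):
    from bench import sensors,viewer,tip_of
    import pickle
    out={}
    for n in cams:
        s=sensors.observe();c=viewer.snapshot(n);c["s"]=s
        cv2.imwrite(f"pics/{tag}_{n}.png",cv2.resize(c["pixels"][:,:,::-1],w,interpolation=cv2.INTER_CUBIC))
        for t in names:
            print(n,t,[(np.round(d["pixel"],1).tolist(),round(d["p"],2)) for d in tip_of(c,t)[:3]])
        pickle.dump({k:v for k,v in c.items()},open(f"{tag}_{n}.pkl","wb"))
        out[n]=c
    print("t",s["time_s"],"pos",np.round(s["eef_pos"],4),"rot",np.round(s["eef_rot"],4))
    return out
E
python3 - <<'E'
from h import *
c=look("a",("cap_narrow_mid","mouth_narrow","mouth_wide","bottle_capped","tool_mid"))["wrist"]
print(np.round(c["hand_eye"],3),c["fx"])
E
```

```text
wrist cap_narrow_mid [([188.9, 307.4], 0.61), ([239.3, 197.2], 0.57)]
wrist mouth_narrow []
wrist mouth_wide [([189.3, 308.1], 0.64)]
wrist bottle_capped [([238.9, 290.0], 0.66)]
wrist tool_mid [([132.0, 218.8], 0.75)]
t 2.4 pos [0.3963 0.0479 0.3285] rot [3.1409 0.     3.0588]
[[ 0.    -0.945 -0.328  0.084]
 [ 1.    -0.     0.002 -0.001]
 [-0.002 -0.328  0.945 -0.143]
 [ 0.     0.     0.     1.   ]] 343.37863085122746
```

View pics/a_wrist.png

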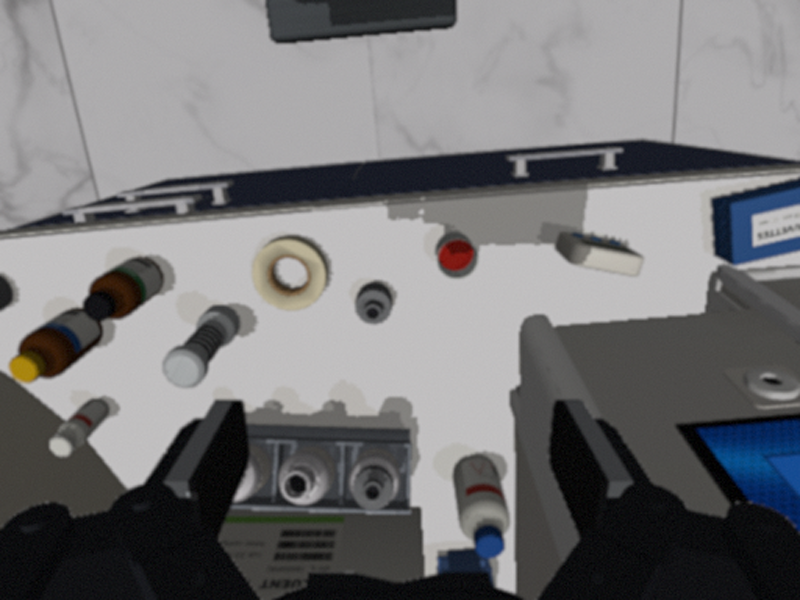

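>>> jog_arm(
  targets=[-112,-99,0,0,-112,-99,0,0,-112,-99,0,0,-112,-99,0,0,-112,-99,0,0],
)

```text
time_s: 3.2
eef_pos: [0.4999, -0.0588, 0.3273]
eef_rot: [3.141, -0.003, 3.062]
contact_force: [-1.1, -0.2, 0.7]
width: 0.0854
```

Run:
```python
from h import *
c=look("b",("cap_narrow_mid","cap_wide_mid","mouth_narrow","mouth_wide","tool_mid"))["wrist"]
```

```text
wrist cap_narrow_mid [([315.3, 118.2], 0.83)]
wrist cap_wide_mid [([38.0, 106.5], 0.8), ([210.4, 228.6], 0.55)]
wrist mouth_narrow [([300.3, 229.4], 0.68), ([214.2, 225.9], 0.46)]
wrist mouth_wide [([266.0, 229.5], 0.71)]
wrist tool_mid [([199.0, 139.1], 0.59)]
t 3.2 pos [ 0.4999 -0.0588  0.3273] rot [ 3.1406e+00 -2.7000e-03  3.0616e+00]
```

View pics/b_wrist.png

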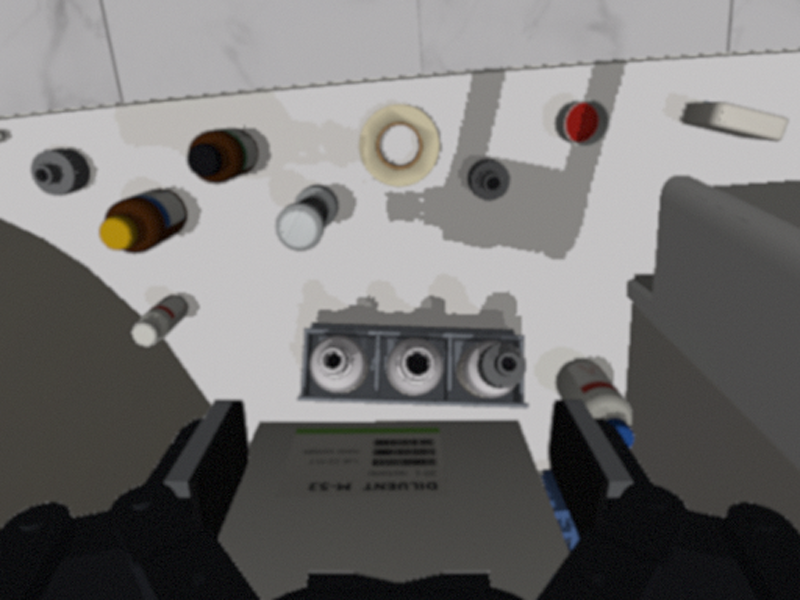

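Run:
```python
from h import *
import pickle
c=pickle.load(open("b_wrist.pkl","rb"));s=c["s"]
im=c["pixels"][:,:,::-1]
cv2.imwrite("pics/crop.png",cv2.resize(im[200:265,185:345],(800,325),interpolation=cv2.INTER_CUBIC))
for n,p,z in(("wide",(266,229.5),.117),("wide_e",(267,232),.117),("nar",(214.2,225.9),.117),("nar_e",(213.2,230.5),.117),("capped chim",(324,233),.133),("rackFL",(197,208),.0),("capN",(315.3,118.2),.02),("capN_e",(313.5,115),.04),("capW",(38,106.5),.02),("tool",(199,139.1),.051),("knob",(194,144.5),.102)):
    print(n,plane(c,p,z,s).round(4))
```

```text
wide [ 0.5894 -0.0533  0.117 ]
wide_e [ 0.5927 -0.0524  0.117 ]
nar [ 0.5802 -0.1115  0.117 ]
nar_e [ 0.5859 -0.1133  0.117 ]
capped chim [0.591  0.0096 0.133 ]
rackFL [ 0.6033 -0.1527  0.    ]
capN [0.4826 0.0217 0.02  ]
capN_e [0.4755 0.0163 0.04  ]
capW [ 0.4368 -0.3381  0.02  ]
tool [ 0.4922 -0.1272  0.051 ]
knob [ 0.4885 -0.1244  0.102 ]
```

View pics/crop.png

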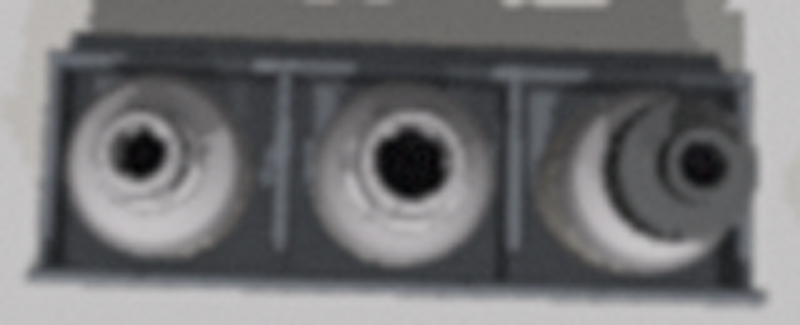

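>>> jog_arm(
  targets=[29,74,197,1.8,29,74,197,1.8,29,74,197,1.8,29,74,197,1.8,29,74,197,1.8,29,74,197,1.8],
  jaw=0.5,
)

```text
time_s: 4.1
eef_pos: [0.4749, 0.0178, 0.1299]
eef_rot: [-3.141, -0.004, 3.032]
contact_force: [-0.1, -0.5, 0.1]
width: 0.0425
```

Run:
```python
from h import *
c=look("c",("cap_narrow_mid",))["wrist"];s=c["s"]
from bench import regions_of
r=regions_of(c,"cap_narrow")[:2]
for d in r: print(d["box"],d["p"])
im=c["pixels"][:,:,::-1]
cv2.imwrite("pics/c.png",cv2.resize(im[120:312,128:384],(800,600),interpolation=cv2.INTER_CUBIC))
```

```text
wrist cap_narrow_mid [([258.3, 187.7], 0.68), ([195.0, 338.0], 0.21)]
t 4.1 pos [0.4749 0.0178 0.1299] rot [-3.1413 -0.0043  3.0323]
[236.1, 160.3, 282.2, 208.0] 0.7
```

View pics/c.png

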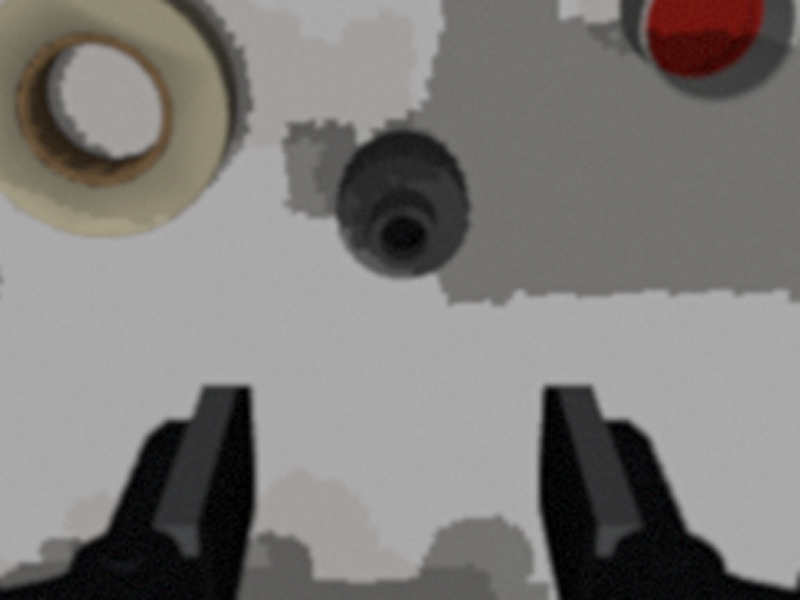

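Run:
```python
from h import *
import pickle
c=pickle.load(open("c_wrist.pkl","rb"));s=c["s"]
for p,z in(((257,194.6),.04),((258.3,187.7),.02),((259,206),.026-.0)): print(plane(c,p,z,s).round(4))
for X in([.477,.017,.04],[.477,.017,.0]): print(proj(c,X,s))
```

```text
[0.4771 0.0185 0.04  ]
[0.4788 0.0195 0.02  ]
[0.4917 0.0186 0.026 ]
[254.87170266 194.72790284]
[254.78335274 178.2131831 ]
```

>>> jog_arm(
  targets=[-2.5,1.3,45,0,-2.5,1.3,80,0,-2.5,1.3,99,0,-2.5,1.3,99,0,-2.5,1.3,99,0],
)

```text
time_s: 4.75
eef_pos: [0.482, 0.0172, 0.0345]
eef_rot: [-3.141, 0.004, 3.03]
contact_force: [0.2, 0.6, 0.4]
width: 0.043
```

>>> jog_arm(
  targets=[0,0,0,0,0,0,0,0,0,0,0,0,0,0,0,0,0,0,0,0],
  jaw=0,
  grip_force=25,
)

```text
time_s: 5.25
eef_pos: [0.4818, 0.0177, 0.0343]
eef_rot: [-3.141, 0.005, 3.03]
contact_force: [1.2, 0.1, 6.6]
width: 0.0142
```

>>> jog_arm(
  targets=[0,0,-50,0,0,0,-100,0,0,0,-139,0,0,0,-139,0,0,0,-139,0],
)

```text
time_s: 5.75
eef_pos: [0.4801, 0.0179, 0.1726]
eef_rot: [-3.142, 0.003, 3.03]
contact_force: [-0.6, -0.5, 0.1]
width: 0.0135
```

Run:
```python
from h import *
c=look("d")["wrist"];s=c["s"]
im=c["pixels"][:,:,::-1]
cv2.imwrite("pics/d.png",cv2.resize(im[150:342,128:384],(600,450),interpolation=cv2.INTER_CUBIC))
print(s["width"],s["contact_force"])
```

```text
t 5.75 pos [0.4801 0.0179 0.1726] rot [-3.1416e+00  2.7000e-03  3.0304e+00]
0.01349982949244231 [-0.59887625 -0.48470911  0.14415616]
```

View pics/d.png

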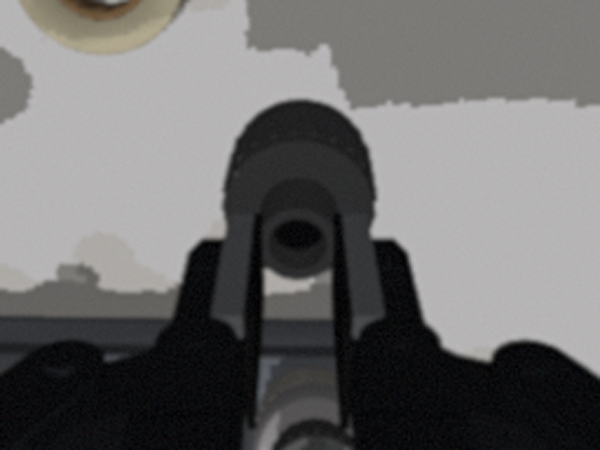

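```bash
cat >> h.py <<'E'
psi=-.11
ex=np.array([np.cos(psi),np.sin(psi),0]);ey=np.array([-np.sin(psi),np.cos(psi),0]);ez=np.array([0,0,1.])
n=-.5*ex+.866*ez
def jog(cur,tgt,yaw):
    x=np.array([np.cos(yaw),np.sin(yaw),0]);y=np.array([np.sin(yaw),-np.cos(yaw),0]);d=(np.array(tgt)-cur)*1e3
    return np.round([d@x,d@y,-d[2]],1)
E
python3 - <<'E'
from h import *
import pickle
b=pickle.load(open("b_wrist.pkl","rb"))
mn=plane(b,(212.8,230.8),.117,b["s"]);mw=plane(b,(266.8,232.6),.117,b["s"]);mc=plane(b,(325.8,232.4),.133,b["s"])-.018*n
print("mn",mn,"mw",mw,"mc",mc)
print("in rack axes",[(np.dot(m-mw,ex).round(4),np.dot(m-mw,ey).round(4)) for m in(mn,mw,mc)])
d=pickle.load(open("d_wrist.pkl","rb"));s=d["s"]
ch=plane(d,(256,249.4),.1783,s);print("chimney-tcp",(ch-s["eef_pos"]).round(4))
E
```

```text
mn [ 0.58619792 -0.11380759  0.117     ] mw [ 0.59340332 -0.05264456  0.117     ] mc [0.59942542 0.01060111 0.117412  ]
in rack axes [(np.float64(-0.0004), np.float64(-0.0616)), (np.float64(0.0), np.float64(0.0)), (np.float64(-0.001), np.float64(0.0635))]
chimney-tcp [-0.0065  0.0005  0.0057]
```

```bash
cat >> h.py <<'E'
mw=np.array([.5934,-.0526,.117])-.0005*ex+.0006*ey
mn=mw-.063*ey; mc=mw+.063*ey
E
python3 - <<'E'
from h import *
from bench import sensors
s=sensors.observe()
t=mn+ex*.0085; t[2]=.181
print(mn,t,jog(s["eef_pos"],t,s["eef_rot"][2]))
E
```

```text
[ 0.58605286 -0.11456797  0.117     ] [ 0.59450148 -0.11550109  0.181     ] [-129.9 -119.9  -10.2]
```

>>> jog_arm(
  targets=[-20,-20,-40,0,-55,-50,-40,0,-90,-82,-40,0,-120,-112,-30,0,-130,-120,-10,0,-130,-120,-10,0,-130,-120,-10,0],
)

```text
time_s: 6.5
eef_pos: [0.593, -0.1149, 0.178]
eef_rot: [3.14, -0.007, 3.03]
contact_force: [-0.1, 0.8, -0.3]
width: 0.0137
```

Run:
```python
from h import *
c=look("e",cams=("wrist",))
t=mn+ex*.0085; t[2]=.181
s=c["wrist"]["s"];print(jog(s["eef_pos"],t,s["eef_rot"][2]),s["contact_force"])
im=c["wrist"]["pixels"][:,:,::-1]
cv2.imwrite("pics/e.png",cv2.resize(im[150:342,128:384],(800,600),interpolation=cv2.INTER_CUBIC))
```

```text
t 6.5 pos [ 0.593  -0.1149  0.178 ] rot [ 3.1398 -0.007   3.0299]
[-1.6 -0.4 -3. ] [-0.08887489  0.77667014 -0.27312256]
```

View pics/e.png

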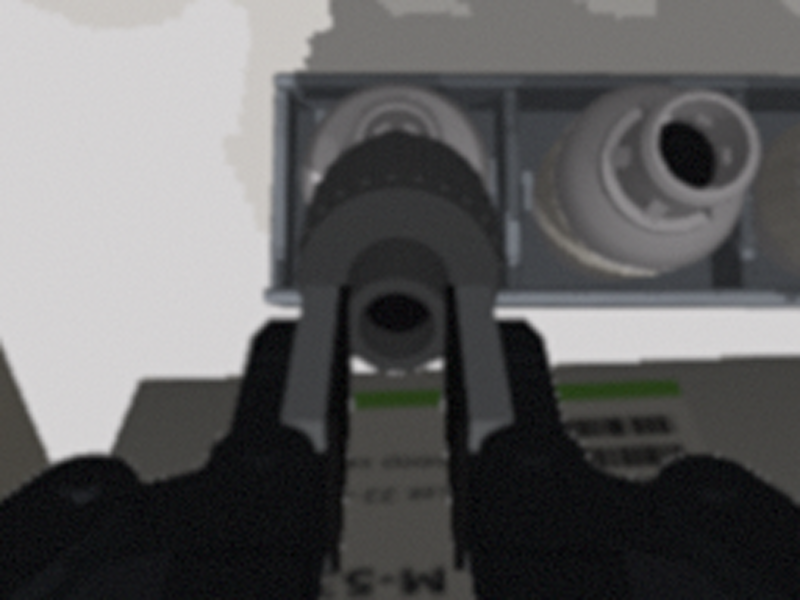

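Run:
```python
from h import *
import pickle
c=pickle.load(open("e_wrist.pkl","rb"))
m=plane(c,(128+702*.32,150+151*.32),.117,c["s"]);print(m,mw,(m-mw)@ex,(m-mw)@ey)
ch=plane(c,(128+396*.32,150+312*.32),c["s"]["eef_pos"][2]+.0057,c["s"])-c["s"]["eef_pos"];print(ch@ex,ch@ey)
```

```text
[ 0.59398174 -0.05262779  0.117     ] [ 0.59296889 -0.05194874  0.117     ] 0.001081272100276256 -0.0005637614237459545
-0.006206439533044904 -0.0007642863419514286
```

>>> jog_arm(
  targets=[-2.5,0,10,0,-2.5,0,20,0,-2.5,0,26,0,-2.5,0,26,0,-2.5,0,26,0],
)

```text
time_s: 7.05
eef_pos: [0.5976, -0.1158, 0.1551]
eef_rot: [3.142, -0.0, 3.031]
contact_force: [-0.6, 0.5, -0.6]
width: 0.0136
```

>>> jog_arm(
  targets=[0,0,4,0,2,0,4,0,4,0,4,0,6,0,4,0,6,0,4,0],
)

```text
time_s: 7.55
eef_pos: [0.5916, -0.1154, 0.1515]
eef_rot: [-3.142, -0.0, 3.03]
contact_force: [-0.1, -0.3, -0.1]
width: 0.0137
```

>>> jog_arm(
  targets=[2,0,0,0,4,0,1.5,0,6,0,3,0,8,0,4.5,0,8,0,4.5,0],
)

```text
time_s: 8.05
eef_pos: [0.5843, -0.1146, 0.147]
eef_rot: [-3.141, 0.001, 3.03]
contact_force: [1.4, -0.4, 0.6]
width: 0.0138
```

>>> jog_arm(
  targets=[2,0,2,0,4,0,4,0,5,0,6,0,5,0,6,0],
)

```text
time_s: 8.45
eef_pos: [0.5788, -0.1138, 0.1405]
eef_rot: [3.141, -0.0, 3.03]
contact_force: [2.2, -0.1, 0.7]
width: 0.014
```

Run:
```python
from h import *
c=look("f")
s=c["wrist"]["s"];print(s["contact_force"],s["wrist_torque"],s["width"])
im=c["wrist"]["pixels"][:,:,::-1]
cv2.imwrite("pics/f.png",cv2.resize(im[150:342,128:384],(800,600),interpolation=cv2.INTER_CUBIC))
```

```text
t 8.45 pos [ 0.5788 -0.1138  0.1405] rot [ 3.1415e+00 -2.0000e-04  3.0302e+00]
[ 2.24662658 -0.09782387  0.66869807] [-0.02890447 -0.42369553  0.02639165] 0.013967409887955194
```

View pics/f.png

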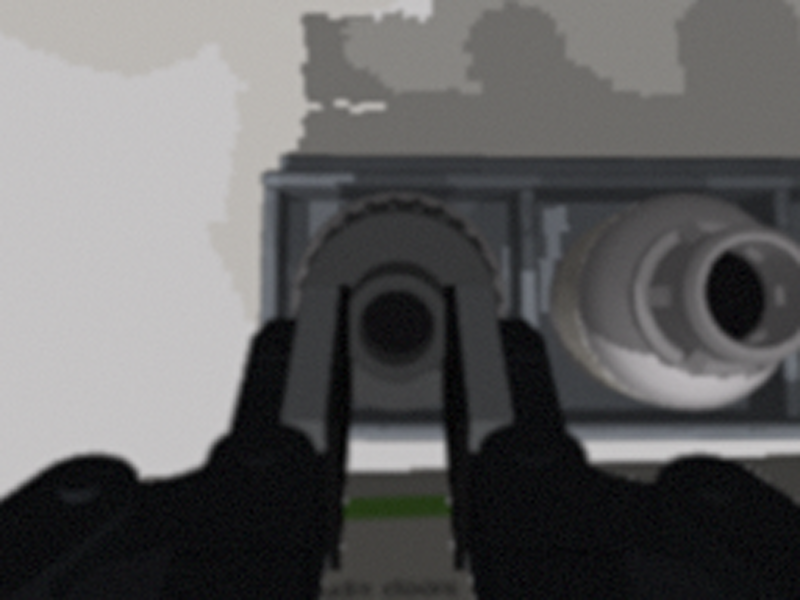

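>>> jog_arm(
  targets=[-0.7,0,1.8,0,-1.3,0,3.6,0,-1.3,0,3.6,0],
)

```text
time_s: 8.8
eef_pos: [0.5802, -0.1141, 0.137]
eef_rot: [3.142, -0.0, 3.03]
contact_force: [1.5, -0.1, 1.7]
width: 0.0139
```

>>> jog_arm(
  targets=[0,0,0,0,0,0,0,0,0,0,0,0,0,0,0,0],
  jaw=0.45,
)

```text
time_s: 9.2
eef_pos: [0.5797, -0.1139, 0.1368]
eef_rot: [3.141, -0.001, 3.03]
contact_force: [0.1, -0.2, -0.2]
width: 0.0385
```

>>> jog_arm(
  targets=[0,0,-40,0,0,0,-90,0,0,0,-130,0,0,0,-130,0,0,0,-130,0],
)

```text
time_s: 9.7
eef_pos: [0.581, -0.1143, 0.269]
eef_rot: [-3.141, 0.003, 3.03]
contact_force: [-0.1, 0.1, -0.4]
width: 0.0386
```

Run:
```python
from h import *
c=look("g",("cap_narrow_mid",))["wrist"];s=c["s"]
print("cap_mid if seated on lugs:",proj(c,mn+.0055*n,s),"chim top lugs",proj(c,mn+.0255*n,s),"at +4mm",proj(c,mn+.0295*n,s))
t=np.array([.437,-.340,.13]);print(jog(s["eef_pos"],t,s["eef_rot"][2]))
im=c["pixels"][:,:,::-1]
cv2.imwrite("pics/g.png",cv2.resize(im[150:342,128:384],(800,600),interpolation=cv2.INTER_CUBIC))
```

```text
wrist cap_narrow_mid [([257.0, 169.2], 0.84)]
t 9.7 pos [ 0.581  -0.1143  0.269 ] rot [-3.1409  0.0032  3.0303]
cap_mid if seated on lugs: [255.75635313 171.22917009] chim top lugs [255.83884061 165.59739584] at +4mm [255.85672919 164.3758688 ]
[ 118.  -240.3  139. ]
```

View pics/g.png

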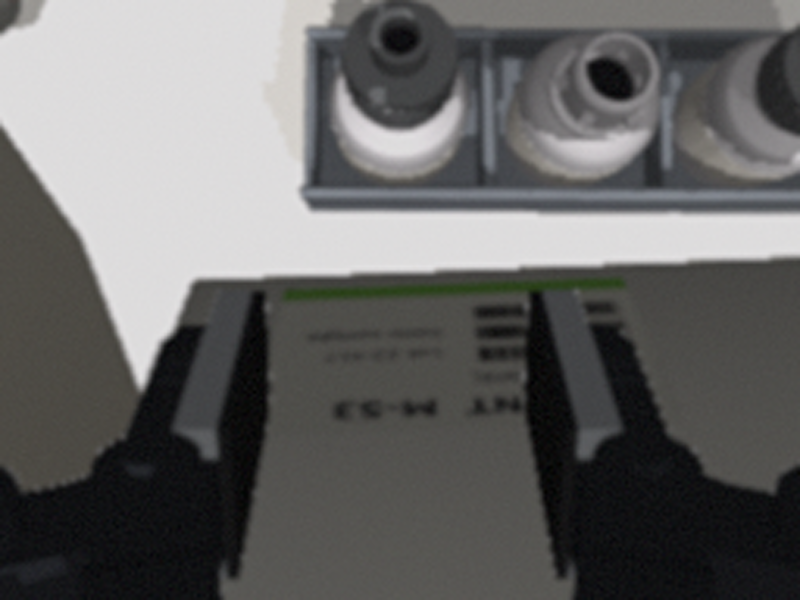

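Run:
```python
from h import *
T=dict(np.load("top.npz"));S=dict(np.load("side.npz"))
print(tri([(T,(338.1,196.9),None),(S,(272.2,175.3),None)]))
for z in (.1,.2,.25):print(z,plane(T,(338.1,196.9),z))
# analyser's edge in the top view, at rim heights
for v in((505,255),(520,285),(545,310),(580,335),(640,350)):print(v,[plane(T,np.array(v)*.64,z)[:2].round(3).tolist() for z in(.2,.25,.3)])
```

```text
[ 0.51721359 -0.27395966  0.28171981]
0.1 [ 0.54683251 -0.31754868  0.1       ]
0.2 [ 0.54028365 -0.29747816  0.2       ]
0.25 [ 0.53700922 -0.28744289  0.25      ]
(505, 255) [[0.656, -0.252], [0.647, -0.244], [0.639, -0.236]]
(520, 285) [[0.59, -0.282], [0.584, -0.272], [0.579, -0.263]]
(545, 310) [[0.534, -0.333], [0.531, -0.321], [0.528, -0.31]]
(580, 335) [[0.479, -0.404], [0.478, -0.39], [0.478, -0.375]]
(640, 350) [[0.445, -0.528], [0.445, -0.508], [0.446, -0.489]]
```

>>> jog_arm(
  targets=[45,-20,0,0,90,-40,0,0,118,-80,20,0,118,-125,40,0,118,-170,60,0,118,-215,80,0,118,-240,110,0,118,-240,139,0,118,-240,139,0,118,-240,139,0],
)

```text
time_s: 10.8
eef_pos: [0.4349, -0.3379, 0.1261]
eef_rot: [3.138, -0.004, 3.03]
contact_force: [0.3, -0.6, 0.7]
width: 0.0387
```

Run:
```python
from h import *
c=look("i",("cap_wide_mid",))["wrist"];s=c["s"]
from bench import regions_of
for d in regions_of(c,"cap_wide")[:1]:
    print(d["box"],d["p"]); 
    b=d["box"]; m=d["region"]
x0,y0,x1,y1=map(int,b)
g=cv2.cvtColor(c["pixels"],cv2.COLOR_RGB2GRAY)[y0-4:y1+4,x0-4:x1+4]
print(s["eef_pos"]); 
cv2.imwrite("pics/i.png",cv2.resize(c["pixels"][y0-20:y1+20,x0-20:x1+20,::-1],None,fx=5,fy=5,interpolation=cv2.INTER_CUBIC)); print(x0-20,y0-20)
for X in([.437,-.34,.04],[.437,-.34,.02],[.437,-.34,.0]):print(proj(c,X,s))
# darkest blob (chimney hole)
gb=cv2.GaussianBlur(g,(5,5),0);_,_,loc,_=cv2.minMaxLoc(gb);print("dark",loc[0]+x0-4,loc[1]+y0-4,gb.min())
ys,xs=np.nonzero(gb<gb.min()+8);print("hole",xs.mean()+x0-4,ys.mean()+y0-4,len(xs))
```

```text
wrist cap_wide_mid [([250.7, 189.4], 0.64)]
t 10.8 pos [ 0.4349 -0.3379  0.1261] rot [ 3.1381 -0.0041  3.0302]
[224.8, 164.1, 277.8, 220.2] 0.79
[ 0.43489249 -0.33790974  0.12610745]
204 144
[252.5585018  196.65816014]
[252.5779133  187.55430577]
[252.59483686 179.67003674]
dark 250 202 16
hole 249.1492537313433 200.52238805970148 67
```

>>> jog_arm(
  targets=[-4.5,-2.8,35,0,-4.5,-2.8,60,0,-4.5,-2.8,70,0,-4.5,-2.8,70,0,-4.5,-2.8,70,0],
)

```text
time_s: 11.45
eef_pos: [0.4415, -0.3434, 0.0599]
eef_rot: [-3.14, 0.002, 3.031]
contact_force: [-0.3, 0.3, 0.0]
width: 0.0388
```

>>> jog_arm(
  targets=[2.5,1.5,12,0,2.5,1.5,25,0,2.5,1.5,25,0,2.5,1.5,25,0],
)

```text
time_s: 11.85
eef_pos: [0.4376, -0.3405, 0.0325]
eef_rot: [3.141, -0.001, 3.03]
contact_force: [-0.1, -0.7, 1.0]
width: 0.0389
```

>>> jog_arm(
  targets=[0,0,0,0,0,0,0,0,0,0,0,0,0,0,0,0,0,0,0,0],
  jaw=0,
  grip_force=25,
)

```text
time_s: 12.35
eef_pos: [0.4384, -0.3413, 0.0336]
eef_rot: [-3.141, 0.001, 3.03]
contact_force: [0.2, -0.0, -0.2]
width: 0.014
```

>>> jog_arm(
  targets=[0,0,-50,0,0,0,-100,0,0,0,-150,0,0,40,-180,0,0,85,-180,0,0,130,-180,0,-35,165,-180,0,-70,200,-180,0,-70,200,-180,0,-70,200,-180,0],
)

```text
time_s: 13.35
eef_pos: [0.5301, -0.1491, 0.2129]
eef_rot: [-3.141, -0.001, 3.033]
contact_force: [-0.7, -0.0, -1.3]
width: 0.0141
```

Run:
```python
from h import *
c=look("j",("cap_wide_mid",))["wrist"];s=c["s"];p=np.array(s["eef_pos"])
g=cv2.GaussianBlur(cv2.cvtColor(c["pixels"],cv2.COLOR_RGB2GRAY),(3,3),0)
for tag in("d","j"):
    import pickle
    q=pickle.load(open(f"{tag}_wrist.pkl","rb"));gg=cv2.GaussianBlur(cv2.cvtColor(q["pixels"],cv2.COLOR_RGB2GRAY),(3,3),0)[225:275,246:266]
    print(tag,q["s"]["width"]);print([int(v) for v in gg[:,8:12].mean(1)])
t=mw+.0005*ex+ex*.0085;t[2]=.178
print(s["width"],jog(p,t,s["eef_rot"][2]))
```

```text
wrist cap_wide_mid [([253.5, 245.2], 0.61)]
t 13.35 pos [ 0.5301 -0.1491  0.2129] rot [-3.1413e+00 -1.2000e-03  3.0329e+00]
d 0.01349982949244231
[41, 37, 33, 32, 32, 32, 32, 33, 33, 33, 32, 32, 33, 35, 40, 43, 44, 41, 32, 20, 11, 8, 7, 8, 9, 8, 8, 8, 7, 9, 14, 21, 28, 32, 33, 34, 33, 33, 34, 37, 42, 45, 53, 81, 121, 154, 168, 165, 149, 124]
j 0.014131417080898791
[56, 55, 55, 55, 56, 55, 56, 56, 55, 55, 55, 55, 54, 51, 45, 41, 41, 41, 40, 40, 41, 41, 41, 41, 41, 41, 42, 45, 51, 55, 54, 48, 35, 21, 14, 12, 12, 12, 11, 12, 12, 12, 15, 22, 31, 38, 41, 41, 41, 41]
0.014131417080898791 [-61.  103.4  34.9]
```

>>> jog_arm(
  targets=[-20,40,0,0,-40,80,0,0,-56,103,0,0,-56,103,15,0,-56,103,36,0,-56,103,36,0,-56,103,36,0],
)

```text
time_s: 14.15
eef_pos: [0.5955, -0.0552, 0.1762]
eef_rot: [-3.141, -0.003, 3.028]
contact_force: [-0.4, -0.4, -0.1]
width: 0.0141
```

Run:
```python
from h import *
c=look("k")["wrist"];s=c["s"];p=np.array(s["eef_pos"])
g=cv2.GaussianBlur(cv2.cvtColor(c["pixels"],cv2.COLOR_RGB2GRAY),(3,3),0)
cut=g[235:285,236:276];ys,xs=np.nonzero(cut<19);hole=(xs.mean()+236,ys.mean()+235);print(hole,len(xs),np.round(xs.std(),1),np.round(ys.std(),1))
ch=plane(c,(256,hole[1]),p[2]+.0064,s)-p;print("axis-tcp",ch@ex,ch@ey)
d=p-(mw+.0005*ex);print("tcp rel mouth ex,ey,z",d@ex,d@ey,d[2],"underside",d[2]-.0336)
```

```text
t 14.15 pos [ 0.5955 -0.0552  0.1762] rot [-3.1415e+00 -2.8000e-03  3.0282e+00]
(np.float64(255.90886075949368), np.float64(264.68101265822787)) 395 14.9 9.8
axis-tcp 0.0010485579282617577 -0.000179245692386362
tcp rel mouth ex,ey,z 0.0023702592741251106 -0.002972218127404239 0.05922987393583569 underside 0.02562987393583569
```

>>> jog_arm(
  targets=[-0.5,2.5,8,0,-0.5,2.5,16,0,-0.5,2.5,21,0,-0.5,2.5,21,0,-0.5,2.5,21,0],
)

```text
time_s: 14.7
eef_pos: [0.5977, -0.0514, 0.156]
eef_rot: [-3.142, -0.001, 3.03]
contact_force: [-0.1, -0.6, -0.0]
width: 0.0138
```

>>> jog_arm(
  targets=[0,-1,2.5,0,0,-1,5,0,2,-1,5,0,4,-1,5,0,5,-1,5,0,5,-1,5,0],
)

```text
time_s: 15.3
eef_pos: [0.5926, -0.0519, 0.1514]
eef_rot: [-3.142, 0.0, 3.03]
contact_force: [-0.1, -0.1, 0.3]
width: 0.0138
```

>>> jog_arm(
  targets=[2,0,0,0,4,0,1.5,0,6,0,3,0,8,0,4.5,0,8,0,4.5,0],
)

```text
time_s: 15.8
eef_pos: [0.5853, -0.0509, 0.147]
eef_rot: [3.141, 0.002, 3.03]
contact_force: [2.3, 0.1, 0.7]
width: 0.0141
```

>>> jog_arm(
  targets=[2,0,2,0,4,0,4,0,5,0,6.5,0,5,0,6.5,0],
)

```text
time_s: 16.2
eef_pos: [0.5796, -0.0504, 0.1398]
eef_rot: [3.142, -0.0, 3.03]
contact_force: [2.6, -0.3, -0.0]
width: 0.0136
```

>>> jog_arm(
  targets=[-0.7,0,1.8,0,-1.3,0,3.6,0,-1.3,0,3.6,0],
)

```text
time_s: 16.5
eef_pos: [0.5812, -0.0507, 0.1364]
eef_rot: [-3.141, 0.0, 3.03]
contact_force: [1.8, 0.7, 0.9]
width: 0.0139
```

Run:
```python
from h import *
c=look("l",("cap_wide_mid",))["wrist"];s=c["s"]
for a in(.012,.0055):
    m=mw+.0005*ex+a*n;print(a,proj(c,m,s))
```

```text
wrist cap_wide_mid [([255.5, 256.5], 0.92), ([44.4, 12.8], 0.48), ([426.8, 256.4], 0.44)]
t 16.5 pos [ 0.5812 -0.0507  0.1364] rot [-3.1415  0.      3.0302]
0.012 [256.23145291 257.30755955]
0.0055 [256.16618558 257.16144072]
```

>>> jog_arm(
  targets=[0,0,0,0,0,0,0,0,0,0,0,0,0,0,0,0],
  jaw=0.45,
)

```text
time_s: 17.0
eef_pos: [0.5805, -0.0505, 0.1362]
eef_rot: [3.142, -0.001, 3.03]
contact_force: [-0.0, 0.1, -0.3]
width: 0.039
```

>>> jog_arm(
  targets=[0,0,-40,0,0,0,-90,0,0,0,-130,0,0,0,-130,0,0,0,-130,0],
)

```text
time_s: 17.5
eef_pos: [0.5818, -0.0507, 0.2684]
eef_rot: [-3.141, 0.003, 3.03]
contact_force: [-0.7, -0.2, -0.1]
width: 0.039
```

Run:
```python
from h import *
c=look("m",("cap_wide_mid","cap_narrow_mid"))["wrist"];s=c["s"]
from bench import regions_of
for t in("cap_wide","cap_narrow","bottle_capped"):print(t,[(np.round(d["box"],1).tolist(),round(d["p"],2)) for d in regions_of(c,t)[:2]])
for nm,m in(("w",mw+.0005*ex),("n",mn+.0005*ex)):
  print(nm,"mid",proj(c,m+.0055*n,s),"chimtop",proj(c,m+.0255*n,s))
cv2.imwrite("pics/m.png",cv2.resize(c["pixels"][120:260,150:385,::-1],(800,476),interpolation=cv2.INTER_CUBIC))
t=np.array([.490,-.127,.20]);print(jog(s["eef_pos"],t,s["eef_rot"][2]))
```

```text
wrist cap_wide_mid [([255.2, 173.3], 0.69)]
wrist cap_narrow_mid [([183.6, 175.6], 0.78), ([74.9, 153.4], 0.46)]
t 17.5 pos [ 0.5818 -0.0507  0.2684] rot [-3.1412e+00  3.1000e-03  3.0303e+00]
cap_wide [([165.2, 155.2, 205.6, 199.2], 0.62), ([235.5, 155.7, 277.3, 203.2], 0.6)]
cap_narrow [([163.4, 156.6, 210.9, 198.3], 0.91)]
bottle_capped [([287.7, 159.7, 341.2, 215.9], 0.92), ([34.6, 145.1, 83.0, 181.8], 0.34)]
w mid [255.40091789 178.66292206] chimtop [255.46447594 173.57380411]
n mid [184.30231073 178.77039425] chimtop [179.47061363 173.70074967]
[ 82.8 -86.   68.4]
```

View pics/m.png

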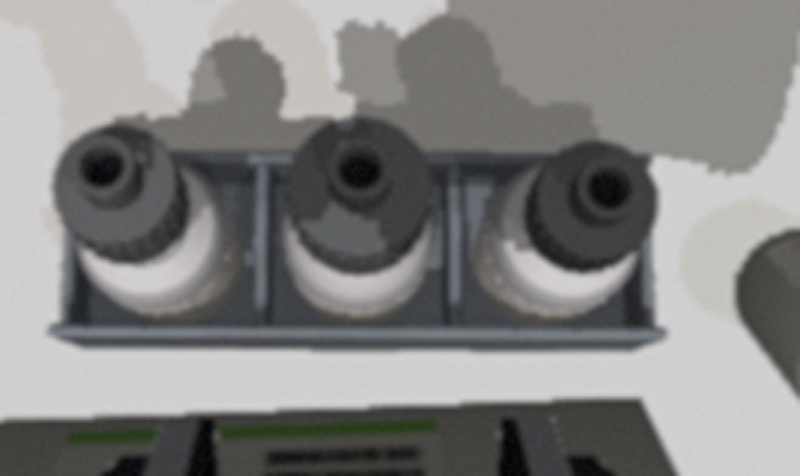

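>>> jog_arm(
  targets=[40,-30,0,0,83,-60,20,0,83,-86,50,0,83,-86,68,0,83,-86,68,0,83,-86,68,0],
  jaw=0.7,
)

```text
time_s: 18.4
eef_pos: [0.4888, -0.1266, 0.1982]
eef_rot: [3.141, -0.001, 3.03]
contact_force: [0.2, -0.0, -0.3]
width: 0.0599
```

Run:
```python
from h import *
from bench import regions_of
c=look("o",("tool_mid","seating_tool"))["wrist"];s=c["s"]
r=regions_of(c,"seating_tool")[0];print(r["box"],r["p"])
for q,z in((0,.102),(0,.051),(0,0)):print(z,proj(c,[.490,-.127,z],s))
g=cv2.cvtColor(c["pixels"],cv2.COLOR_RGB2GRAY);g=cv2.GaussianBlur(g,(3,3),0)
x0,y0,x1,y1=map(int,r["box"])
h=cv2.HoughCircles(g[y0-10:y1+10,x0-10:x1+10],cv2.HOUGH_GRADIENT,1.5,20,param1=80,param2=15,minRadius=18,maxRadius=40)
print(None if h is None else (h[0][:4]+[x0-10,y0-10,0]).round(1))
cv2.imwrite("pics/o.png",cv2.resize(c["pixels"][y0-20:y1+20,x0-20:x1+20,::-1],None,fx=4,fy=4))
```

```text
wrist tool_mid [([256.4, 170.1], 0.97)]
wrist seating_tool [([251.3, 157.9], 0.66)]
t 18.4 pos [ 0.4888 -0.1266  0.1982] rot [ 3.1410e+00 -1.4000e-03  3.0302e+00]
[229.8, 138.4, 275.9, 211.7] 0.84
0.102 [255.08740546 190.08255715]
0.051 [254.89501822 170.72171796]
0 [254.75560754 156.69972233]
[[252.8 187.2  22.2]
 [248.2 161.8  23.7]
 [272.2 154.2  18.9]]
```

>>> jog_arm(
  targets=[0,-1,45,0,0,-1,85,0,0,-1,114,0,0,-1,114,0,0,-1,114,0],
)

```text
time_s: 19.1
eef_pos: [0.4897, -0.1278, 0.0854]
eef_rot: [-3.141, 0.0, 3.031]
contact_force: [0.1, -0.6, 1.4]
width: 0.0599
```

>>> jog_arm(
  targets=[0,0,0,0,0,0,0,0,0,0,0,0,0,0,0,0,0,0,0,0],
  jaw=0,
  grip_force=40,
)

```text
time_s: 19.6
eef_pos: [0.4913, -0.1286, 0.0875]
eef_rot: [-3.14, 0.005, 3.03]
contact_force: [0.0, 1.4, 6.3]
width: 0.0321
```

```bash
cat >> h.py <<'E'
mw=mw+.0005*ex;mn=mn+.0005*ex;mc=mc+.0005*ex
E
python3 - <<'E'
from h import *
from bench import sensors
s=sensors.observe();C=mc+.004*n;t=C+.007*ex;t[2]=.238
print(C,t,jog(s["eef_pos"],t,s["eef_rot"][2]))
E
```

```text
[0.59839399 0.01083516 0.120464  ] [0.60535168 0.01006672 0.238     ] [ -97.9  150.5 -150.5]
```

>>> jog_arm(
  targets=[0,0,-40,0,0,0,-85,0,0,0,-130,0,-20,30,-150,0,-45,70,-150,0,-75,110,-150,0,-98,150,-150,0,-98,150,-150,0,-98,150,-150,0],
)

```text
time_s: 20.5
eef_pos: [0.6029, 0.0112, 0.2344]
eef_rot: [-3.141, -0.001, 3.033]
contact_force: [-0.0, 0.1, -1.6]
width: 0.0325
```

Run:
```python
from h import *
from bench import regions_of
c=look("q",("tool_mid",))["wrist"];s=c["s"];p=np.array(s["eef_pos"])
C=mc+.004*n;d=p-C;print("tcp rel crown",d@ex,d@ey,"underside",d[2]-.0875,"w",s["width"],s["contact_force"])
r=regions_of(c,"seating_tool");print([(np.round(q["box"],1).tolist(),round(q["p"],2)) for q in r[:2]])
for a in(-.002,0.,.002):print(a,proj(c,p+a*ex+[0,0,.051-.0875],s),proj(c,p+a*ex+[0,0,-.0875],s))
cv2.imwrite("pics/q.png",cv2.resize(c["pixels"][:,:,::-1],(800,600)))
```

```text
wrist tool_mid [([257.1, 222.3], 0.83)]
t 20.5 pos [0.6029 0.0112 0.2344] rot [-3.1409e+00 -1.0000e-03  3.0326e+00]
tcp rel crown 0.004414665095146537 0.0008122653052953835 underside 0.026447935053478963 w 0.03252734294553729 [-0.04366073  0.12205848 -1.57224542]
[([217.1, 165.7, 294.0, 298.5], 0.71), ([0.0, 0.0, 55.3, 33.4], 0.66)]
-0.002 [255.98568162 219.68757052] [255.66680212 189.91388871]
0.0 [255.97631972 222.87234269] [255.66021469 192.55543409]
0.002 [255.96701087 226.03515204] [255.65365693 195.18282482]
```

>>> jog_arm(
  targets=[0,0,6,0,0,0,13,0,0,0,13,0,0,0,13,0],
  grip_force=25,
)

```text
time_s: 21.05
eef_pos: [0.6024, 0.01, 0.221]
eef_rot: [-3.142, -0.001, 3.03]
contact_force: [1.1, -0.0, -1.1]
width: 0.0324
```

>>> jog_arm(
  targets=[3,0,0,0,6,0,0,0,9,0,0,0,12,0,0,0,15,0,0,0,18,0,0,0,20,0,0,0],
)

```text
time_s: 21.75
eef_pos: [0.5834, 0.0125, 0.222]
eef_rot: [-3.141, 0.002, 3.03]
contact_force: [1.8, -0.7, 0.2]
width: 0.032
```

>>> jog_arm(
  targets=[5,0,0.3,0,10,0,0.8,0,15,0,1.7,0,20,0,3,0,20,0,3,0],
)

```text
time_s: 22.25
eef_pos: [0.5618, 0.0151, 0.2177]
eef_rot: [3.142, -0.002, 3.03]
contact_force: [0.5, 0.4, -1.6]
width: 0.0322
```

>>> jog_arm(
  targets=[5,0,1.5,0,11,0,3.8,0,17,0,6.5,0,22,0,9,0,22,0,9,0],
)

```text
time_s: 22.75
eef_pos: [0.5402, 0.0174, 0.2089]
eef_rot: [3.142, -0.002, 3.03]
contact_force: [0.3, -0.7, -1.4]
width: 0.0325
```

Run:
```python
from h import *
c=look("r",("tool_mid","seating_tool"))["wrist"];s=c["s"];p=np.array(s["eef_pos"])
C=mc+.004*n;d=p-C;print("tcp rel crown",d@ex,d@ey,d[2],s["contact_force"],s["wrist_torque"])
G=p+[0,0,.006]
for th in(0,15,20,25,30,35):
    a=np.array([np.sin(np.radians(th)),0,-np.cos(np.radians(th))]);ax=a[0]*ex+a[2]*ez
    print(th,proj(c,G+.0425*ax,s).round(1),proj(c,G+.0935*ax,s).round(1))
cv2.imwrite("pics/r.png",cv2.resize(c["pixels"][:,:,::-1],(800,600)))
```

```text
wrist tool_mid [([253.1, 222.0], 0.8)]
wrist seating_tool [([255.7, 188.9], 0.68)]
t 22.75 pos [0.5402 0.0174 0.2089] rot [ 3.1416e+00 -1.8000e-03  3.0304e+00]
tcp rel crown -0.05860471371791967 0.00017260028524848946 0.08839059257679692 [ 0.32285303 -0.67552059 -1.41946735] [-0.01569988 -0.03466867 -0.05221879]
0 [255.9 222.9] [255.6 192.6]
15 [255.9 241.2] [255.6 225.4]
20 [255.9 247.6] [255.6 236.5]
25 [255.9 254. ] [255.6 247.8]
30 [256.  260.5] [255.6 259.1]
35 [256. 267.] [255.7 270.6]
```

>>> jog_arm(
  targets=[0,0,-40,0,-30,0,-40,0,-60,0,-40,0,-60,0,-30,0,-60,0,-30,0,-60,0,-30,0],
)

```text
time_s: 23.5
eef_pos: [0.5999, 0.0107, 0.2385]
eef_rot: [-3.142, -0.003, 3.03]
contact_force: [0.3, -0.4, -2.1]
width: 0.032
```

>>> jog_arm(
  targets=[0,0,8,0,0,0,16,0,0,0,19,0,0,0,19,0,0,0,19,0],
)

```text
time_s: 24.0
eef_pos: [0.6009, 0.0106, 0.2206]
eef_rot: [-3.142, -0.0, 3.03]
contact_force: [-1.0, -0.4, -1.1]
width: 0.0326
```

>>> jog_arm(
  targets=[0,0,1,0,0,0,2,0,0,0,3,0,0,0,3,0],
)

```text
time_s: 24.4
eef_pos: [0.601, 0.0105, 0.2177]
eef_rot: [-3.141, -0.0, 3.03]
contact_force: [-0.3, -0.3, -1.1]
width: 0.0322
```

>>> jog_arm(
  targets=[0,0,1.5,0,0,0,3,0,0,0,3,0],
)

```text
time_s: 24.7
eef_pos: [0.601, 0.0105, 0.215]
eef_rot: [-3.141, -0.0, 3.03]
contact_force: [-1.6, -0.9, 1.4]
width: 0.0323
```

>>> jog_arm(
  targets=[3,0,0,0,6,0,0,0,9,0,0,0,12,0,0,0,15,0,0,0,18,0,0,0,18,0,0,0],
)

```text
time_s: 25.4
eef_pos: [0.5838, 0.0123, 0.2152]
eef_rot: [-3.141, 0.003, 3.03]
contact_force: [1.4, -0.7, -1.7]
width: 0.0321
```

>>> jog_arm(
  targets=[5,0,0.3,0,10,0,0.8,0,10,0,0.8,0],
)

```text
time_s: 25.7
eef_pos: [0.5725, 0.0138, 0.2139]
eef_rot: [-3.141, -0.001, 3.03]
contact_force: [1.8, -1.6, 0.7]
width: 0.0318
```

```bash
cat >> h.py <<'E'
def tilt(tag,Gz=.006,L=.0935):
    from scipy.optimize import minimize_scalar
    c=look(tag,("tool_mid","seating_tool"))["wrist"];s=c["s"];p=np.array(s["eef_pos"])
    print("force",np.round(s["contact_force"],1),"torque",np.round(s["wrist_torque"],2))
    from bench import tip_of
    d=tip_of(c,"tool_mid")
    if d:
        px=d[0]["pixel"]
        f=lambda th:abs(proj(c,p+Gz*ez+(L-.051)*(np.sin(th)*ex-np.cos(th)*ez),s)[1]-px[1])
        th=min(np.linspace(-.5,1,301),key=f);print("tilt deg",np.degrees(th))
    return c
E
python3 - <<'E'
from h import *
c=tilt("s");s=c["s"];d=np.array(s["eef_pos"])-(mc+.004*n);print(d@ex,d@ey,d[2])
E
```

```text
wrist tool_mid [([255.0, 234.4], 0.65)]
wrist seating_tool [([251.4, 210.9], 0.87), ([323.3, 0.2], 0.23)]
t 25.7 pos [0.5725 0.0138 0.2139] rot [-3.1415e+00 -6.0000e-04  3.0303e+00]
force [ 1.8 -1.6  0.7] torque [-0.27 -0.45  0.02]
tilt deg 9.453803619658585
-0.026064545979693262 5.932355145366008e-05 0.0934431300353062
```

>>> jog_arm(
  targets=[5,0,1,0,11,0,2.6,0,16.4,0,4.2,0,16.4,0,4.2,0],
)

```text
time_s: 26.3
eef_pos: [0.5557, 0.0158, 0.209]
eef_rot: [3.141, -0.002, 3.03]
contact_force: [3.6, -1.3, -0.5]
width: 0.0325
```

>>> jog_arm(
  targets=[5,0,2.1,0,10,0,4.4,0,14.2,0,6.6,0,14.2,0,6.6,0],
)

```text
time_s: 26.7
eef_pos: [0.5418, 0.0173, 0.2025]
eef_rot: [3.142, -0.001, 3.03]
contact_force: [2.6, -1.8, -1.3]
width: 0.0326
```

Run:
```python
from h import *
c=tilt("t");s=c["s"];d=np.array(s["eef_pos"])-(mc+.004*n);print(d@ex,d@ey,d[2])
```

```text
wrist tool_mid []
wrist seating_tool [([254.5, 256.9], 0.71)]
t 26.7 pos [0.5418 0.0173 0.2025] rot [ 3.1415e+00 -1.5000e-03  3.0303e+00]
force [ 2.6 -1.8 -1.3] torque [-0.12 -0.56 -0.04]
-0.05697738131599385 0.00020589084318960385 0.08203342495820705
```

>>> jog_arm(
  targets=[-2.5,0,1.5,0,-5,0,3.2,0,-7.5,0,4.9,0,-7.5,0,4.9,0],
)

```text
time_s: 27.3
eef_pos: [0.5494, 0.0164, 0.198]
eef_rot: [-3.142, -0.004, 3.03]
contact_force: [-2.3, 0.2, 3.6]
width: 0.0325
```

>>> jog_arm(
  targets=[-0.7,0,1.3,0,-1.5,0,2.6,0,-1.5,0,2.6,0],
)

```text
time_s: 27.6
eef_pos: [0.5498, 0.0164, 0.198]
eef_rot: [-3.141, -0.006, 3.031]
contact_force: [-10.2, 0.6, 15.0]
width: 0.0323
```

>>> jog_arm(
  targets=[1,0,-1.7,0,1,0,-1.7,0,1,0,-1.7,0,1,0,-1.7,0],
  grip_force=120,
)

```text
time_s: 28.0
eef_pos: [0.5498, 0.0164, 0.1987]
eef_rot: [-3.141, -0.003, 3.03]
contact_force: [-5.7, -0.1, 8.7]
width: 0.0297
```

>>> jog_arm(
  targets=[5,0,-8.7,0,11,0,-19,0,17,0,-29.4,0,17,0,-29.4,0,17,0,-29.4,0],
)

```text
time_s: 28.5
eef_pos: [0.5338, 0.0182, 0.2271]
eef_rot: [3.141, 0.001, 3.03]
contact_force: [-0.4, 0.5, -1.5]
width: 0.029
```

Run:
```python
from h import *
c=tilt("u");s=c["s"];p=np.array(s["eef_pos"]);P0=np.array([.5498,.0164,.198])
G=p+.006*ez
for th in(20,25,30,35):
    ax=np.sin(np.radians(th))*ex-np.cos(np.radians(th))*ez;print(th,proj(c,G+.0425*ax,s).round(1),proj(c,G+.0935*ax,s).round(1))
d=p-P0;print("lift n, lat, ey",d@n,d@(.866*ex+.5*ez),d@ey)
t=P0+.034*n-.063*ey;print(jog(p,t,s["eef_rot"][2]))
cv2.imwrite("pics/u.png",cv2.resize(c["pixels"][:,:,::-1],(800,600)))
```

```text
wrist tool_mid []
wrist seating_tool [([254.0, 247.5], 0.86)]
t 28.5 pos [0.5338 0.0182 0.2271] rot [3.1415e+00 9.0000e-04 3.0303e+00]
force [-0.4  0.5 -1.5] torque [ 0.02  0.03 -0.05]
20 [255.9 247.4] [255.6 236.2]
25 [255.9 253.8] [255.6 247.4]
30 [256.  260.3] [255.6 258.8]
35 [256.  266.8] [255.6 270.3]
lift n, lat, ey 0.03320851955983985 0.0005810329537972898 9.750641502940976e-06
[  0.8 -63.   -0.4]
```

Run:
```python
from h import *
import pickle
c=pickle.load(open("u_wrist.pkl","rb"));s=c["s"];p=np.array(s["eef_pos"]);im=c["pixels"][:,:,::-1].copy()
im=cv2.resize(im[160:320,156:356],None,fx=4,fy=4,interpolation=cv2.INTER_CUBIC)
G=p+.006*ez
for th,col in((20,(0,0,255)),(30,(0,255,0))):
    t=np.radians(th);ax=np.sin(t)*ex-np.cos(t)*ez;px=np.cos(t)*ex+np.sin(t)*ez
    for off,r in((.0935,.018),(.0735,.018),(-.0085,.017)):
        pts=[((proj(c,G+off*ax+r*(np.cos(a)*px+np.sin(a)*ey),s)-[156,160])*4).astype(int) for a in np.linspace(0,6.283,40)]
        cv2.polylines(im,[np.array(pts)],True,col,1)
cv2.imwrite("pics/u2.png",im[:600])
```

```text
(no output)
```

View pics/u2.png

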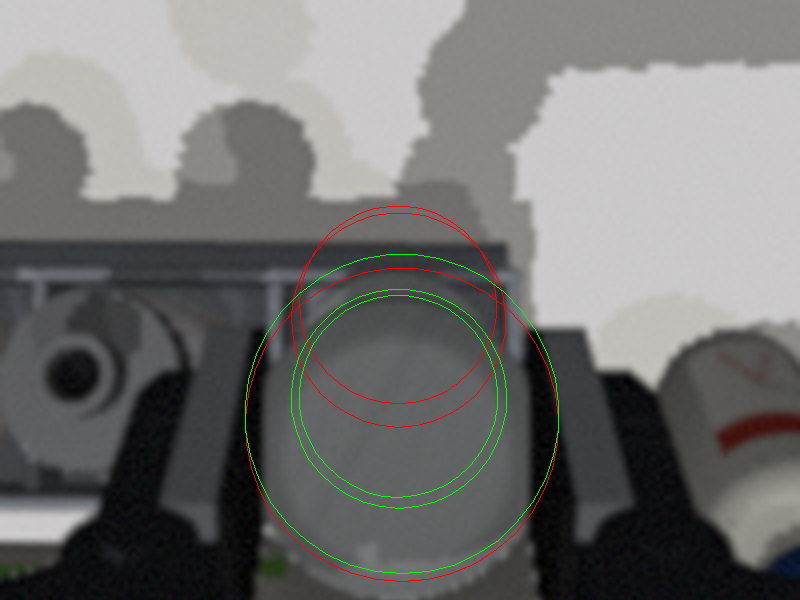

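>>> jog_arm(
  targets=[0,-30,0,0,0,-55,0,0,0,-63,0,0,0,-63,0,0,0,-63,0,0],
)

```text
time_s: 29.2
eef_pos: [0.5268, -0.044, 0.2264]
eef_rot: [3.141, -0.001, 3.03]
contact_force: [-0.1, 1.6, -1.6]
width: 0.0295
```

>>> jog_arm(
  targets=[-4,0,7,0,-8,0,13.9,0,-9,0,15.6,0,-9,0,15.6,0],
)

```text
time_s: 29.6
eef_pos: [0.5355, -0.045, 0.21]
eef_rot: [3.141, -0.002, 3.031]
contact_force: [0.4, 0.6, -1.5]
width: 0.0294
```

```bash
cat >> h.py <<'E'
def rel(ref):
    from bench import sensors
    s=sensors.observe();p=np.array(s["eef_pos"]);d=(p-ref)*1e3;f=np.array(s["contact_force"])+[0,0,1.5]
    print("n %.1f lat %.1f ey %.1f"%(d@n,d@(.866*ex+.5*ez),d@ey),"Fn %.1f Flat %.1f"%(f@n,f@(.866*ex+.5*ez)),"w",round(s["width"],4),"t",s["time_s"])
P0=np.array([.5498,.0164,.198])
E
python3 -c "
from h import *
rel(P0-.063*ey)"
```

```text
n 14.1 lat -0.5 ey 0.4 Fn -0.2 Flat 0.3 w 0.0294 t 29.6
```

>>> jog_arm(
  targets=[-1.5,0,2.6,0,-3,0,5.2,0,-3,0,5.2,0],
)

```text
time_s: 29.9
eef_pos: [0.5388, -0.0458, 0.2056]
eef_rot: [3.142, -0.0, 3.03]
contact_force: [0.2, -0.1, -1.3]
width: 0.0296
```

```bash
python3 -c "
from h import *
rel(P0-.063*ey)"
```

```text
n 8.6 lat 0.3 ey -0.1 Fn 0.1 Flat 0.3 w 0.0296 t 29.9
```

>>> jog_arm(
  targets=[-0.8,0,1.3,0,-1.5,0,2.6,0,-1.5,0,2.6,0],
)

```text
time_s: 30.2
eef_pos: [0.5408, -0.0462, 0.2039]
eef_rot: [-3.141, 0.001, 3.03]
contact_force: [-0.0, -0.3, 0.8]
width: 0.0296
```

```bash
python3 -c "
from h import *
rel(P0-.063*ey)"
```

```text
n 6.1 lat 1.1 ey -0.2 Fn 2.0 Flat 1.2 w 0.0296 t 30.2
```

>>> jog_arm(
  targets=[0,0,1.8,0,-0.7,0,3.1,0,-1.4,0,4.4,0,-2.1,0,5.7,0,-2.1,0,5.7,0],
)

```text
time_s: 30.7
eef_pos: [0.5418, -0.0463, 0.1981]
eef_rot: [-3.141, -0.002, 3.03]
contact_force: [-4.5, 0.6, 6.5]
width: 0.0294
```

```bash
python3 -c "
from h import *
rel(P0-.063*ey)"
```

```text
n 0.7 lat -0.8 ey -0.2 Fn 9.2 Flat 0.1 w 0.0294 t 30.7
```

>>> jog_arm(
  targets=[-0.7,0,1.3,0,-1.5,0,2.6,0,-1.5,0,2.6,0,-1.5,0,2.6,0],
)

```text
time_s: 31.1
eef_pos: [0.5423, -0.0463, 0.1981]
eef_rot: [-3.141, -0.004, 3.031]
contact_force: [-11.5, 1.2, 17.8]
width: 0.0299
```

```bash
python3 -c "
from h import *
rel(P0-.063*ey)"
```

```text
n 0.4 lat -0.4 ey -0.2 Fn 22.5 Flat -0.3 w 0.0299 t 31.1
```

>>> jog_arm(
  targets=[5,0,-8.7,0,12,0,-21,0,18.5,0,-32,0,18.5,-25,-32,0,18.5,-50,-32,0,18.5,-63,-32,0,18.5,-63,-32,0,18.5,-63,-32,0],
)

```text
time_s: 31.9
eef_pos: [0.5182, -0.1066, 0.2268]
eef_rot: [3.14, -0.001, 3.029]
contact_force: [-1.0, 0.9, -1.8]
width: 0.0294
```

```bash
python3 -c "
from h import *
rel(P0-.126*ey)"
```

```text
n 33.9 lat -1.1 ey 0.3 Fn 0.3 Flat -1.1 w 0.0294 t 31.9
```

>>> jog_arm(
  targets=[-4,0,6,0,-9,0,14,0,-13.3,0,21.2,0,-13.3,0,21.2,0],
)

```text
time_s: 32.3
eef_pos: [0.5317, -0.1078, 0.2042]
eef_rot: [3.141, -0.002, 3.031]
contact_force: [0.2, 0.2, 0.5]
width: 0.0295
```

```bash
python3 -c "
from h import *
rel(P0-.126*ey)"
```

```text
n 7.6 lat -0.7 ey 0.6 Fn 1.6 Flat 1.1 w 0.0295 t 32.3
```

>>> jog_arm(
  targets=[-0.8,0,1.3,0,-1.5,0,2.6,0,-2.2,0,3.9,0,-2.2,0,3.9,0],
)

```text
time_s: 32.7
eef_pos: [0.5345, -0.1086, 0.2028]
eef_rot: [3.141, 0.002, 3.03]
contact_force: [-1.8, 1.3, 3.6]
width: 0.0295
```

```bash
python3 -c "
from h import *
rel(P0-.126*ey)"
```

```text
n 4.9 lat 1.1 ey 0.1 Fn 5.4 Flat 0.9 w 0.0295 t 32.7
```

>>> jog_arm(
  targets=[0,0,1.8,0,-0.7,0,3.1,0,-1.4,0,4.4,0,-2.1,0,5.7,0,-2.1,0,5.7,0],
)

```text
time_s: 33.2
eef_pos: [0.5348, -0.1091, 0.1981]
eef_rot: [-3.141, -0.003, 3.031]
contact_force: [-7.8, 2.3, 12.3]
width: 0.029
```

```bash
python3 -c "
from h import *
rel(P0-.126*ey)"
```

```text
n 0.6 lat -0.9 ey -0.4 Fn 15.9 Flat -0.0 w 0.029 t 33.2
```

>>> jog_arm(
  targets=[-0.7,0,1.3,0,-1.3,0,2.3,0,-1.3,0,2.3,0,-1.3,0,2.3,0],
)

```text
time_s: 33.6
eef_pos: [0.5353, -0.1092, 0.1981]
eef_rot: [-3.141, -0.005, 3.031]
contact_force: [-14.2, 2.5, 22.5]
width: 0.0298
```

```bash
python3 -c "
from h import *
rel(P0-.126*ey)"
```

```text
n 0.4 lat -0.5 ey -0.4 Fn 28.0 Flat -0.5 w 0.0298 t 33.6
```

>>> jog_arm(
  targets=[5,0,-8.7,0,12,0,-21,0,19,0,-33,0,19,35,-33,0,19,75,-33,0,19,110,-33,0,19,126,-33,0,19,126,-33,0,19,126,-33,0],
)

```text
time_s: 34.5
eef_pos: [0.532, 0.0181, 0.2268]
eef_rot: [-3.141, -0.0, 3.031]
contact_force: [-0.2, 0.5, -1.6]
width: 0.0295
```

Run:
```python
from h import *
rel(P0)
c=look("v",("cap_wide_mid","cap_narrow_mid","seating_tool"))["wrist"];s=c["s"]
for nm,m in(("w",mw),("n",mn)):
  print(nm,"home mid",proj(c,m-.002*n,s),"unseated",proj(c,m+.0055*n,s))
```

```text
n 33.9 lat -1.1 ey -0.3 Fn 0.1 Flat -0.2 w 0.0295 t 34.5
wrist cap_wide_mid [([179.2, 253.5], 0.8)]
wrist cap_narrow_mid [([109.6, 258.4], 0.92), ([184.6, 259.1], 0.53)]
wrist seating_tool [([253.4, 249.8], 0.89)]
t 34.5 pos [0.532  0.0181 0.2268] rot [-3.1407e+00 -4.0000e-04  3.0311e+00]
w home mid [181.50472072 260.10149818] unseated [179.61609335 260.27215386]
n home mid [108.34159833 259.65031143] unseated [104.6123468 259.7950872]
```

>>> jog_arm(
  targets=[-5,0,8,0,-10.5,0,17,0,-15.9,0,25.5,0,-15.9,0,25.5,0,-15.9,0,25.5,0],
)

```text
time_s: 35.2
eef_pos: [0.5484, 0.0163, 0.2008]
eef_rot: [-3.141, -0.001, 3.03]
contact_force: [0.7, -0.6, -1.2]
width: 0.0293
```

```bash
python3 -c "
from h import *
rel(P0)"
```

```text
n 3.1 lat 0.2 ey -0.3 Fn -0.1 Flat 0.8 w 0.0293 t 35.2
```

>>> jog_arm(
  targets=[0,0,0,0,-4,0,0,0,-8,0,-2.5,0,-12,0,-5.2,0,-16,0,-8,0,-20,0,-10,0,-20,0,-10,0],
  grip_force=25,
)

```text
time_s: 35.9
eef_pos: [0.565, 0.0148, 0.2089]
eef_rot: [3.141, -0.01, 3.03]
contact_force: [-5.9, 1.4, -5.0]
width: 0.0297
```

>>> jog_arm(
  targets=[-5,0,-2.4,0,-10,0,-4.6,0,-14,0,-6,0,-17.7,0,-6.9,0,-17.7,0,-6.9,0],
)

```text
time_s: 36.4
eef_pos: [0.5815, 0.013, 0.2146]
eef_rot: [3.141, -0.013, 3.03]
contact_force: [-6.5, 1.6, -6.8]
width: 0.0293
```

Run:
```python
from h import *
c=tilt("x");s=c["s"];d=np.array(s["eef_pos"])-P0;print("dx,dz from flush",d@ex,d[2])
```

```text
wrist tool_mid [([257.0, 236.7], 0.92)]
wrist seating_tool [([253.8, 215.2], 0.86), ([418.0, 30.1], 0.39)]
t 36.4 pos [0.5815 0.013  0.2146] rot [ 3.1413 -0.0127  3.0303]
force [-6.5  1.6 -6.8] torque [ 0.37  1.69 -0.01]
tilt deg 10.886198107485646
dx,dz from flush 0.031873584183987 0.01657108517739181
```

>>> jog_arm(
  targets=[-3,0,1,0,-6,0,1,0,-9,0,1,0,-9,0,1,0],
  grip_force=20,
)

```text
time_s: 37.0
eef_pos: [0.5911, 0.0118, 0.2156]
eef_rot: [-3.142, -0.011, 3.03]
contact_force: [-8.4, 1.0, -2.3]
width: 0.0295
```

Run:
```python
from h import *
c=tilt("y");s=c["s"];d=np.array(s["eef_pos"])-P0;print("dx,dz from flush",d@ex,d[2])
```

```text
wrist tool_mid [([254.4, 225.1], 0.93), ([91.7, 198.9], 0.61)]
wrist seating_tool [([253.9, 198.9], 0.63)]
t 37.0 pos [0.5911 0.0118 0.2156] rot [-3.1415 -0.0108  3.0304]
force [-8.4  1.  -2.3] torque [ 0.28  2.06 -0.01]
tilt deg 1.4323944878270594
dx,dz from flush 0.04151394848651216 0.01759872876769325
```

>>> jog_arm(
  targets=[5,0,-5,0,6,0,-20,0,6,0,-45,0,30,-40,-45,0,55,-85,-45,0,80,-130,-45,0,90,-149,-40,0,90,-149,0,0,90,-149,40,0,90,-149,40,0],
)

```text
time_s: 38.2
eef_pos: [0.4862, -0.1264, 0.174]
eef_rot: [3.14, -0.006, 3.029]
contact_force: [-0.4, 0.7, -2.4]
width: 0.0296
```

Run:
```python
from h import *
c=tilt("z");s=c["s"]
print(jog(s["eef_pos"],[.490,-.1275,.094],s["eef_rot"][2]),s["width"])
```

```text
wrist tool_mid [([255.0, 236.0], 0.64)]
wrist seating_tool [([251.7, 215.2], 0.84), ([284.0, 323.5], 0.16)]
t 38.2 pos [ 0.4862 -0.1264  0.174 ] rot [ 3.1401 -0.0057  3.0292]
force [-0.4  0.7 -2.4] torque [ 0.01  0.1  -0.04]
tilt deg 10.599719209920233
[-3.9 -0.6 80. ] 0.029611771282121554
```

>>> jog_arm(
  targets=[-2,0,40,0,-2,0,70,0,-2,0,80,0,-2,0,80,0,-2,0,80,0],
)

```text
time_s: 38.9
eef_pos: [0.4926, -0.1277, 0.0995]
eef_rot: [-3.14, 0.004, 3.031]
contact_force: [0.1, -0.4, -0.6]
width: 0.0293
```

>>> jog_arm(
  targets=[0,0,2,0,0,0,4,0,0,0,6,0,0,0,6,0],
)

```text
time_s: 39.3
eef_pos: [0.4905, -0.127, 0.0913]
eef_rot: [3.142, -0.0, 3.03]
contact_force: [-1.2, 0.2, -1.0]
width: 0.0296
```

>>> jog_arm(
  targets=[0,0,1.5,0,0,0,3,0,-2,0,4,0,-5,0,4.5,0,-5,0,4.5,0],
)

```text
time_s: 39.8
eef_pos: [0.4976, -0.128, 0.0903]
eef_rot: [3.142, 0.003, 3.03]
contact_force: [-4.5, 1.4, 15.3]
width: 0.0294
```

>>> jog_arm(
  targets=[-4,0,0,0,-8,0,0,0,-12,0,0,0,-12,0,0,0],
)

```text
time_s: 40.2
eef_pos: [0.5083, -0.1294, 0.0893]
eef_rot: [-3.141, -0.0, 3.031]
contact_force: [-3.7, 0.7, 12.4]
width: 0.0296
```

Run:
```python
from h import *
c=tilt("A")
```

```text
wrist tool_mid []
wrist seating_tool [([249.2, 191.4], 0.76)]
t 40.2 pos [ 0.5083 -0.1294  0.0893] rot [-3.1409e+00 -2.0000e-04  3.0307e+00]
force [-3.7  0.7 12.4] torque [ 0.2   1.19 -0.04]
```

>>> jog_arm(
  targets=[0,0,2,0,0,0,4,0,0,0,4,0],
)

```text
time_s: 40.7
eef_pos: [0.5104, -0.1299, 0.089]
eef_rot: [-3.141, 0.004, 3.03]
contact_force: [-5.3, 2.6, 26.9]
width: 0.0297
```

Run:
```python
from h import *
c=tilt("B")
```

```text
wrist tool_mid [([256.9, 220.9], 0.93)]
wrist seating_tool [([253.4, 185.9], 0.8)]
t 40.7 pos [ 0.5104 -0.1299  0.089 ] rot [-3.1407  0.0036  3.0303]
force [-5.3  2.6 26.9] torque [ 0.71  1.89 -0.08]
tilt deg -1.4323944878270563
```

>>> jog_arm(
  targets=[0.5,0,-2.5,0,1,0,-4.5,0,1,0,-4.5,0],
)

```text
time_s: 41.2
eef_pos: [0.5068, -0.1293, 0.0896]
eef_rot: [-3.141, -0.0, 3.031]
contact_force: [-2.5, 0.1, 10.5]
width: 0.0293
```

>>> jog_arm(
  targets=[0,0,0,0,0,0,0,0,0,0,0,0,0,0,0,0,0,0,0,0],
  jaw=0.7,
)

```text
time_s: 41.7
eef_pos: [0.5063, -0.1287, 0.0869]
eef_rot: [3.141, -0.0, 3.03]
contact_force: [-0.1, 0.1, -0.7]
width: 0.0603
```

>>> jog_arm(
  targets=[0,0,-30,0,0,0,-75,0,0,0,-120,0,0,0,-160,0,0,0,-160,0,0,0,-160,0],
)

```text
time_s: 42.3
eef_pos: [0.5073, -0.1291, 0.2487]
eef_rot: [-3.141, 0.003, 3.03]
contact_force: [0.7, 1.4, -0.0]
width: 0.0598
```

Run:
```python
from h import *
from bench import regions_of
o=look("C",("tool_mid","seating_tool","cap_narrow_mid","cap_wide_mid"));c=o["wrist"];s=c["s"]
x=plane(c,(0,0),.05,s)
import numpy as np
from bench import tip_of
m=tip_of(c,"tool_mid")[0]["pixel"];b=tip_of(c,"seating_tool")[0]["pixel"]
pm=plane(c,m,.051,s);pb=plane(c,b,0,s);print("mid",pm,"base",pb)
for nm,mm in(("w",mw),("n",mn)):print(nm,"home",proj(c,mm-.002*n,s),"unseated",proj(c,mm+.0055*n,s))
print([np.round(d["box"],1) for d in regions_of(c,"seating_tool")[:1]],s["contact_force"])
```

```text
wrist tool_mid [([255.3, 159.7], 0.91)]
wrist seating_tool [([253.8, 146.2], 0.78), ([345.8, 252.5], 0.29)]
wrist cap_narrow_mid [([280.7, 251.0], 0.62), ([318.0, 83.6], 0.23)]
wrist cap_wide_mid [([258.5, 159.7], 0.72), ([349.7, 248.2], 0.56)]
t 42.3 pos [ 0.5073 -0.1291  0.2487] rot [-3.1407e+00  3.1000e-03  3.0303e+00]
mid [ 0.51234178 -0.12966568  0.051     ] base [ 0.50941351 -0.13096649  0.        ]
w home [349.05826974 254.61597956] unseated [351.3085865  254.66987231]
n home [280.68461183 254.92450154] unseated [281.30993106 254.99160365]
[array([437.5,  41. , 485.3,  79.9])] [ 0.74964743  1.43449971 -0.0278213 ]
```

```bash
python3 -c "
from bench import manip;print(manip.close_job())"
```

```text
the job is handed in; nothing more can be done
None
```

Both caps are pushed home with the seating tool and the tool is standing on the free worktop. I handed the job in at about 42 s of the 72 s allowed, and the system reported no verdict.

**How it was done**
- The gripper could only point straight down, so I tilted each part to the neck's 30° lean by pivoting it between the fingertips.
- Each cap was hooked over the high edge of its own neck, then swung over and slid on. The fingers let go before the cap reached the lugs.
- I tilted the tool on the capped bottle. The first try slipped over that bottle's chimney without tilting. The second worked, and I pressed the tool flush on the capped crown to get a reference depth.
- I pressed the wide cap first, then the narrow one. I brought the tool back near upright on the capped bottle, pressed it flat on the worktop and released it.

**Last checks**

| Check | Result |
|---|---|
| Wide cap depth | 0.4 mm from the capped bottle's reference, against a hard stop at about 22 N |
| Narrow cap depth | 0.4 mm from the reference, against a hard stop at about 28 N |
| Tool after release | Middle and base estimates agree to about 3 mm, so roughly upright |
| Hand at hand-in | Lifted about 160 mm clear |

**Weaker evidence**
- The networks' sideways readings put the narrow cap at home but the wide cap between home and unseated, so home depth rests on the force and position readings.
- The tool's tilt readings scattered by several degrees.
- In the last picture, the region network marked something other than the tool.
- I did not re-measure the other items on the bench at the end, though no move showed contact with any of them.

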